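Fit the keyed filter cell and start the air-pillow machine

ROBOT

A 6-joint arm with a two-finger parallel gripper is mounted at the origin on a cart in front of the work surface, level with it; the furniture and walls round the work are solid. World frame = base frame: x ahead of the robot, y to its left, z up, the work surface at z = 0. Lengths are in m, angles in degrees, forces in N, time in s.
With the tool pointing down it reaches from about 0.375 to 0.9 m from the base axis. Payload 3.1 kg.
Tool frame: the origin (TCP) lies midway between the tips of the shut fingers; the grasp point (between the pads) lies 19 mm behind it; z points along the fingers, y is the direction in which the jaws open and shut (so a half turn about z gives the same grasp; the last joint's range is limited). The gripper opens to 87 mm and grips with 3 to 60 N. Pads are 19 mm wide; open, the fingers measure 117 mm over their backs; the gripper's body (75 mm by 190 mm) begins 51 mm behind the grasp point.
Start: joints at [-81.561, 30.224, 82.088, -0, 67.689, -10.227], TCP at [0.2, -0.592, 0.223] pointing down, gripper open.
Joint ranges: [-176.69, 176.69], [-43.24, 126.21], [12.49, 139.97], [-82, 262], [0, 151.66], [-163.58, 163.58]. Speed limits (degrees/s): [159.86, 159.86, 180, 180, 180, 180].

INTERFACE

Orientations are given as a 3x3 rotation matrix whose columns are the frame's x, y, z axes.
In Python, from rig import status, vision, bot, models gives the robot as it stands.
- The arm moves only by the tool send_rows, never from a script. Its argument "moves" is a list of rows, each a list of 7 numbers: the shift along the tool's x, y, z in units of 25 mm (1.0 is 25 mm), then the turn, a rotation vector about the tool's x, y, z in units of 10 degrees (1.0 is 10 degrees), then the closure, from -1 (fully open) to 1 (shut), so that 0 is half open. In form: [[dx, dy, dz, rx, ry, rz, hand], ...]. A call has 1 to 12 rows; each row shifts and turns the commanded pose from where the row before left it, along the tool's axes as they then stand; what a row does not reach is not made up. A row lasts 1/8 s, in which the tool goes at most 62.5 mm and 10.7 degrees, less where a joint would pass 70% of its speed; a pose out of reach is approached as far as the arm can. A call is refused whole if a number of a shift passes 1 or a number of a turn 1, either way. A call with a gripper value outside its range is refused whole. The fingers move at their own pace and stop on an object; the grip force is fixed at half the most. Time passes only in rows, so rows that do not move let the fingers close. It gives the time, the measured TCP pose, the force and the opening at its end, in the units of the state.
- status.read_state(): the state, without advancing time (a new reading comes with each control period).
- vision.capture(name): name is "side" or "top"; returns a dict with "img" (420x560x3 uint8, red, green, blue), "depth" (420x560 float32, m along the optical axis (not along the pixel's ray), 0 where there is no reading), "fx", "fy", "cx", "cy" (pixels), "distortion" ([k1, k2, p1, p2, k3] as OpenCV has them; the pictures are not rectified), "pose" (4x4, takes a point from camera to world coordinates). Camera axes: x right, y up, looking along -z (the intrinsics and any distortion apply to the point x, -y, -z); pixel columns grow to the right and rows downward; lengths in m; the calibration is good to about 2 mm. A picture is of the moment at which its call begins.
- bot.hand_in(): hands the job in, once; it reports no verdict.
Trained networks look in the newest picture that a camera, given by its name, has taken for a name from the list of things; names that differ only in an ending like _2 or _b are one class to them, and where a whole thing is asked for, a point or a joint stands for the part that bears it (a point fixed in the world has none). Each returns a list of dicts, best first, with "confidence" (0 to 1); they miss things now and then, are a little off and sometimes report something else, mostly with a low value. They report only what shows in the picture. A call takes as long as a camera call. They do not tell look-alikes from the thing itself.
- models.masks_of(camera, name): "mask" (420x560 bool, what is visible of it) and "extent" ([left, top, right, bottom] in pixels, round what is visible of it).
- models.landmark_of(camera, name): "point" ([column, row] in pixels: a listed point, or the origin of a listed thing).
The state is a dict: "time_s": time; "joint_positions": joint angles; "qvel": joint speeds; "tau": joint torques, N m; "position": TCP position; "tcp_rot": TCP orientation; "force": force on the tool from outside, world axes, zero at the start; "moment": the same for the moment, N m; "opening": opening from 0.0 (shut) to 1.0 (fully open).
Only numpy, scipy, OpenCV 4.12 (cv2) and the standard library are available. Lean on these libraries where they do the work, as an engineer would, in place of code of your own. Each camera call takes 0.05 s, during which the arm holds its last target.

TASK

Fit the loose filter cell into the blue ring on the sloping panel of the packing-air machine: rest it in the ring and turn it under light pressure until its two lugs find the slots and it drops fully home, and do not force it. After that slide the orange lock tab fully aside to the right, off the green button, then press the button right in and let it come back up. Leave the ramekin, cup, mug and shaker standing where they are.

Things in the scene. Friction and masses are not known exactly. Their poses are not given: they have to be found in the camera images.
- machine: Packing-air machine fixed to the worktop: grey housing 170 (x) x 300 (y) x 112 mm high with a white panel on top that slopes 30 degrees down towards the robot. Origin: centre of its underside; x points to its back, y to its left, z up.
- seat (a point): Centre of the floor of the round seat inside the blue ring on the left half of the panel. Its axes are the panel's: z is the seat's axis, square out of the panel, so it leans 30 degrees from vertical towards the front of the machine (the robot's side); x points up the slope, y to the left.
- ring_mouth (a point): Centre of the blue ring's top, 18 mm above the seat floor; same axes. Bore diameter 47 mm, two opposite slots 12.5 mm wide reach out to radius 33.5 mm, full height; black collar round it, diameter 85 mm. The line through the slots is turned up to 0.6 rad either way from the x axis (about z): it differs each time, can be seen but is not reported. The ring itself does not turn.
- cell_grip (a point): Loose filter cell standing on the worktop, about 180 g: middle of its blue grip bar, 46 mm above its foot and 22 mm below its top. The bar is 46 mm long along the cell's x, 14 mm thick along its y, 43 mm high above the flange. z points up along the cell. A grey flange, diameter 66 mm, lies under the bar, 20 to 25 mm above the foot.
- cell_lugs (a point): On the cell's axis, level with the underside of its two yellow lugs, 8 mm above the foot. The lugs stick out along the cell's +x and -x, in line with the bar: 9 mm wide, 10 mm high, out to radius 31 mm. Off the slots they rest on top of the ring, foot 10 mm above the seat floor; in the slots the cell drops these 10 mm. Half a turn gives the same fit.
- cell_foot (a point): Centre of the filter cell's underside, same axes as cell_grip. The cell is heaviest low down. The white nose above it is 44 mm in diameter (37 mm at the foot, tapering over 4.5 mm). Fully home, the foot is on the seat floor and the flange 2 mm above the ring.
- lock_fin (a point): Point in the upright fin of the orange lock tab, 11 mm below its top, on the right half of the panel, axes as seat. Fin 26 mm along x, 10 mm along y, 32 mm high; it stands on a plate 70 x 44 x 4 mm that covers the button. The tab slides along -y of the panel (to the right) and stays where it is left.
- lock (a joint): Slide of the lock tab: 0 covers the button, 0.048 m is fully aside; friction about 2 N.
- button_top (a point): Centre of the top of the green start button, diameter 23 mm, top 17 mm above the panel (1.5 mm under the tab's plate while covered), axes as seat; pressed along -z. Two grey guide rails, 17 mm above the panel, run along y, 27 mm either side of it.
- start (a joint): Travel of the start button: 0 up, 0.006 m fully in (about 5 N); it springs back.
- ramekin: White ramekin, diameter 68 mm, 36 mm high, loose; origin at the centre of its underside.
- mint_cup: Mint green cup 70 x 92 x 50 mm, loose; origin at the centre of its underside.
- shaker: Glass shaker with a metal top, diameter 27 mm, 74 mm high, loose; origin at the centre of its underside.
- navy_mug: Navy blue mug 68 x 90 x 62 mm, loose; origin at the centre of its underside.
There are look-alikes about, which are no part of the job. What is shaped like the part that bears cell_grip but brown or purple is not meant.

How it is judged:
By the outcome, as a careful person would: the job done as asked, in the order asked, and still so for the second after the job is handed in, with the robot touching nothing.
It also fails if it takes over 72 s, if anything falls off the work surface, if the arm or the gripper's body presses on something with over 40 N, if the wrist force passes 120 N, or if a joint passes its speed limit or range.

## Working session

There is one attempt and no reset: what is moved stays moved. The work goes in short steps, Python scripts to look and compute and a tool call to move; the robot and the scene stay as the last step left them, time stands still between calls to the robot, and variables do not carry over. Pictures are saved under pics/ and viewed, and the job is handed in when it is done.

Besides the shell and the picture viewer there is one more tool, called after "Request:" as name(argument=value, ...) on one line, values as JSON. send_rows: Moves the arm, as the interface text tells. Its arguments: {"type":"object","properties":{"moves":{"type":"array"}},"required":["moves"]}

```bash
ls; mkdir -p pics; cat > h.py <<'E'
import numpy as np, cv2
from rig import status, vision, bot, models
def save(n,img,scale=1):
    if scale!=1: img=cv2.resize(img,None,fx=scale,fy=scale,interpolation=cv2.INTER_CUBIC)
    cv2.imwrite('pics/'+n,img[:,:,::-1])
def ray(c,px):
    K=np.array([[c['fx'],0,c['cx']],[0,c['fy'],c['cy']],[0,0,1.]])
    u=cv2.undistortPoints(np.array([[px]],float),K,np.array(c['distortion'],float))[0,0]
    P=np.array(c['pose']); d=P[:3,:3]@np.array([u[0],-u[1],-1.0])
    return P[:3,3],d   # point = o + depth*d
def pt(c,px,depth=None):
    o,d=ray(c,px)
    if depth is None:
        x,y=int(round(px[0])),int(round(px[1])); depth=c['depth'][y,x]
    return o+depth*d
def tri(c1,p1,c2,p2):
    o1,d1=ray(c1,p1);o2,d2=ray(c2,p2);d1=d1/np.linalg.norm(d1);d2=d2/np.linalg.norm(d2)
    A=np.stack([d1,-d2],1);s=np.linalg.lstsq(A,o2-o1,rcond=None)[0]
    a=o1+s[0]*d1;b=o2+s[1]*d2
    return (a+b)/2,np.linalg.norm(a-b)
def proj(c,X):
    P=np.array(c['pose']);q=P[:3,:3].T@(np.asarray(X,float)-P[:3,3]); 
    K=np.array([[c['fx'],0,c['cx']],[0,c['fy'],c['cy']],[0,0,1.]])
    return cv2.projectPoints(np.array([[q[0],-q[1],-q[2]]]),np.zeros(3),np.zeros(3),K,np.array(c['distortion'],float))[0][0,0]
E
python3 - <<'E'
from h import *
s=status.read_state();print(s)
for n in('side','top'):
    c=vision.capture(n);save(n+'0.png',c['img'],1.4);print(n,np.round(c['pose'],3),c['fx'],c['distortion'])
    for t in['cell_grip','cell_lugs','cell_foot','seat','ring_mouth','lock_fin','button_top','machine','ramekin','mint_cup','shaker','navy_mug']:
        for r in models.landmark_of(n,t)[:4]: print(t,np.round(r['point'],1),round(r['confidence'],2),np.round(pt(c,r['point']),3))
E
```

```text
pics
{'time_s': 0.0, 'joint_positions': array([-8.15623464e+01,  3.02789179e+01,  8.21560010e+01, -1.30201940e-04,
        6.76877655e+01, -1.02251726e+01]), 'qvel': array([ 0.06291155, -0.00372691, -0.04939033, -0.00569813, -0.06447977,
       -0.02311371]), 'tau': array([ 1.29978009e-03, -4.40033519e+01, -1.76593602e+01,  6.34118216e-02,
        5.81447489e-02, -1.47466803e-04]), 'position': array([ 0.19994056, -0.59139386,  0.22157428]), 'tcp_rot': array([[ 9.47417877e-01,  3.19998854e-01, -3.16270938e-04],
       [ 3.19998787e-01, -9.47415585e-01,  2.11775865e-03],
       [ 3.78040324e-04, -2.10760872e-03, -9.99997708e-01]]), 'force': array([-0.01441939, -0.58659304, -0.47199334]), 'moment': array([ 0.00413381, -0.00991955, -0.00595149]), 'opening': 0.9991389046274465}
side [[-0.918  0.14  -0.371  0.09 ]
 [-0.397 -0.305  0.866  0.798]
 [ 0.008  0.942  0.335  0.465]
 [ 0.     0.     0.     1.   ]] 434.07874615999043 [0.03946212 0.         0.         0.         0.        ]
cell_grip [267.8 208.2] 0.79 [ 0.588 -0.278  0.044]
cell_grip [315.3 266.5] 0.63 [ 0.36  -0.04   0.015]
cell_g
[... 1313 characters left out ...]
ell_lugs [294.5 208.2] 0.75 [ 0.506 -0.18   0.071]
cell_foot [291.1 210.4] 0.89 [ 0.501 -0.171  0.064]
cell_foot [287.  163.2] 0.67 [ 0.628 -0.161  0.043]
cell_foot [330.5 179.1] 0.61 [ 0.59  -0.277  0.027]
cell_foot [397.3 193.5] 0.58 [ 0.558 -0.462  0.009]
ring_mouth [152.1 180.8] 0.61 [0.57  0.183 0.075]
lock_fin [200.3 193. ] 0.92 [0.532 0.051 0.128]
machine [186.3 189.7] 0.87 [0.549 0.095 0.071]
ramekin [344.6 240.2] 0.62 [ 0.43  -0.317  0.007]
mint_cup [251.5 261.2] 0.56 [ 0.373 -0.072  0.003]
mint_cup [343.  241.1] 0.34 [ 0.428 -0.314  0.001]
shaker [341.8 239.4] 0.58 [ 0.433 -0.31   0.002]
shaker [148.7 256.3] 0.5 [0.38  0.199 0.008]
navy_mug [396.3 195.3] 0.96 [ 0.553 -0.46   0.005]
```

View pics/side0.png

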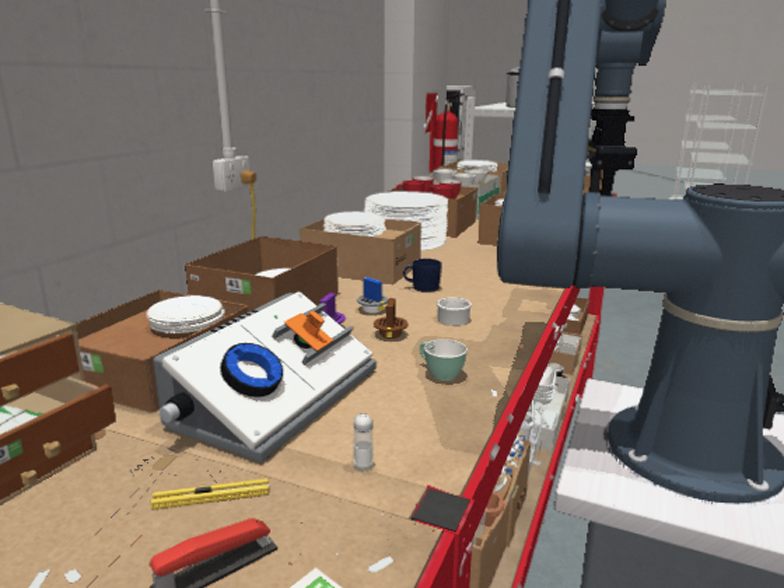

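View pics/top0.png

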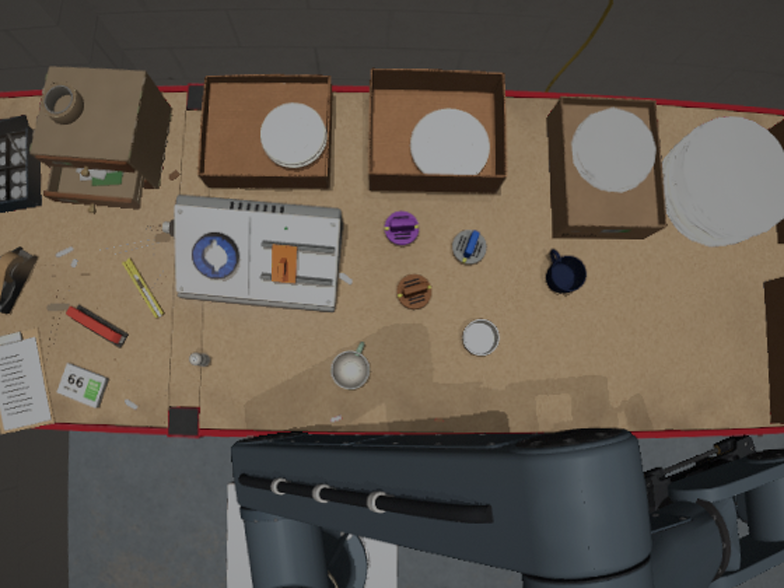

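```bash
python3 - <<'E'
import cv2
t=cv2.imread('pics/top0.png'); t=cv2.resize(t,(560,420),interpolation=cv2.INTER_AREA)
cv2.imwrite('pics/tc.png',cv2.resize(t[130:260,110:380],None,fx=2.9,fy=2.9,interpolation=cv2.INTER_CUBIC))
t=cv2.imread('pics/side0.png'); t=cv2.resize(t,(560,420),interpolation=cv2.INTER_AREA)
cv2.imwrite('pics/sc.png',cv2.resize(t[180:320,140:340],None,fx=4,fy=4,interpolation=cv2.INTER_CUBIC))
E
```

```text
(no output)
```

View pics/tc.png

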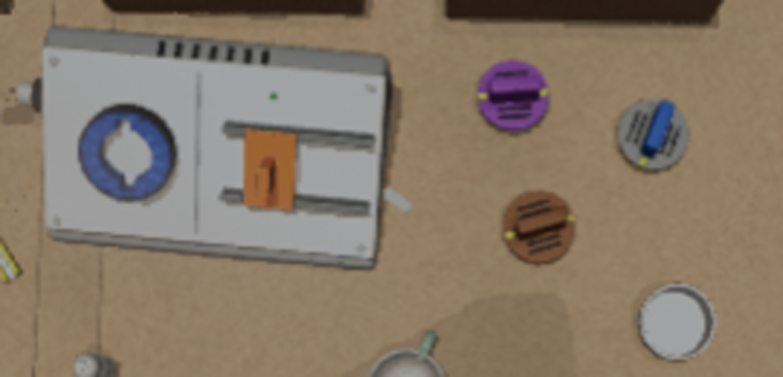

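View pics/sc.png

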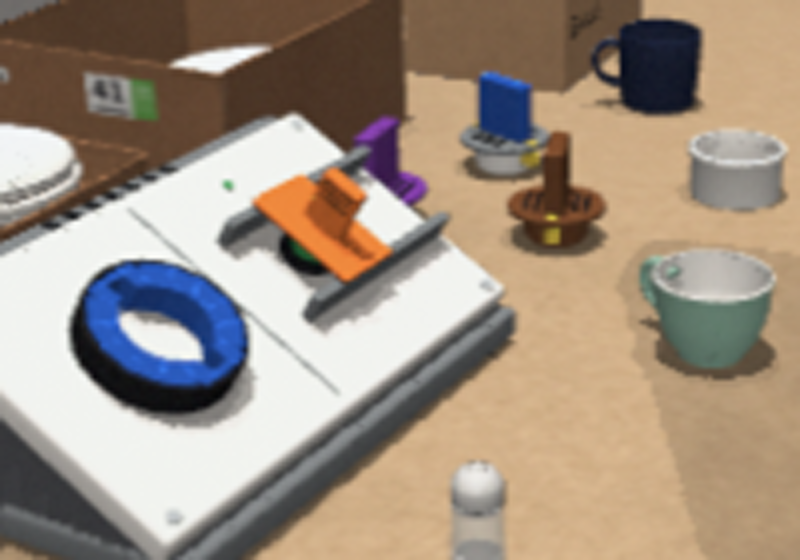

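The three cell-like parts in the top view are at (334,175) with a blue bar and grey flange, (286,162) in purple and (295,208) in brown. The blue and grey one fits the description, and both crops confirm it. Next I'll measure the cell, the panel and the ring.

```bash
cat > meas.py <<'E'
from h import *
def cloud(c):
    H,W=c['depth'].shape
    K=np.array([[c['fx'],0,c['cx']],[0,c['fy'],c['cy']],[0,0,1.]])
    vv,uu=np.mgrid[0:H,0:W]
    u=cv2.undistortPoints(np.stack([uu,vv],-1).reshape(-1,1,2).astype(float),K,np.array(c['distortion'],float)).reshape(H,W,2)
    P=np.array(c['pose']);d=np.stack([u[...,0],-u[...,1],-np.ones((H,W))],-1)@P[:3,:3].T
    return P[:3,3]+d*c['depth'][...,None]
E
python3 - <<'E'
from meas import *
out={}
for n in('top','side'):
    c=vision.capture(n);X=cloud(c);img=c['img'];hsv=cv2.cvtColor(img,cv2.COLOR_RGB2HSV)
    h,s,v=[hsv[...,i].astype(int) for i in range(3)]
    ok=c['depth']>0
    np.savez('cap_%s.npz'%n,**{k:np.array(c[k]) for k in c})
    tbl=X[ok&(abs(X[...,2])<.02)&(X[...,0]>.35)&(X[...,0]<.75)&(abs(X[...,1]+.1)<.35)]
    print(n,'table z med',np.median(tbl[:,2]),tbl[:,2].std())
    white=ok&(s<25)&(v>150)&(X[...,0]>.44)&(X[...,0]<.68)&(X[...,1]>-.05)&(X[...,1]<.28)&(X[...,2]>.02)&(X[...,2]<.125)
    p=X[white]
    for _ in range(5):
        m=p.mean(0);U,S,V=np.linalg.svd(p-m,full_matrices=False);nn=V[2]*np.sign(V[2][2]);r=(p-m)@nn;p=p[abs(r)<3*max(np.std(r),1e-4)] 
    print('panel n',nn,'tilt',np.degrees(np.arccos(nn[2])),'az',np.degrees(np.arctan2(nn[1],nn[0])),'std',r.std(),len(p),'m',m)
    blue=ok&(h>100)&(h<125)&(s>130)&(v>60)
    lab,st=cv2.connectedComponentsWithStats(blue.astype(np.uint8))[1:3]
    for i in range(1,len(st)):
        if st[i,4]>40:
            q=X[lab==i];print('blue',st[i],q.mean(0),q.min(0),q.max(0))
    org=ok&(h>5)&(h<18)&(s>190)&(v>120)
    lab,st=cv2.connectedComponentsWithStats(org.astype(np.uint8))[1:3]
    for i in range(1,len(st)):
        if st[i,4]>60:
            q=X[lab==i];print('org',st[i],q.mean(0),q.min(0),q.max(0))
E
```

```text
top table z med 0.0012907895977058992 0.0033026976231746333
panel n [-0.49838964  0.03873527  0.86608738] tilt 29.992897485871516 az 175.55585706846392 std 0.002248999531820411 5024 m [0.56962222 0.10701559 0.07909847]
blue [332 165  10  17  89] [ 0.5983415  -0.28756285  0.06862293] [ 0.57703701 -0.29928517  0.06276518] [ 0.62008871 -0.27565555  0.075106  ]
blue [154 170  14  18  91] [0.57415328 0.15306641 0.10004061] [0.55244855 0.14019521 0.08572064] [0.59141708 0.1720724  0.11204957]
side table z med -0.0011135038413445097 0.005200037636823007
panel n [-0.49759043  0.04035115  0.86647305] tilt 29.94866340246578 az 175.3638526343788 std 0.0011349946396363622 5688 m [0.56293294 0.14287891 0.07171284]
blue [260 198  13  17 179] [ 0.59675784 -0.28172747  0.04708664] [ 0.57611482 -0.29598481  0.02406129] [ 0.61901819 -0.27030023  0.06739676]
blue [161 246  41  31 772] [0.56207479 0.17595411 0.08788637] [0.52446366 0.13866879 0.06452565] [0.59544762 0.2193332  0.10856406]
org [212 224  25  26 233] [0.53834758 0.05717467 0.09450025] [0.5166184  0.03158683 0.0752745 ] [0.56784888 0.07635834 0.1240245 ]
```

```bash
cat >> meas.py <<'E'
az=np.radians(-4.55)
Rm=np.array([[np.cos(az),-np.sin(az),0],[np.sin(az),np.cos(az),0],[0,0,1]])
t=np.radians(30)
Ry=np.array([[np.cos(t),0,-np.sin(t)],[0,1,0],[np.sin(t),0,np.cos(t)]])
Rp=Rm@Ry   # panel axes columns: x up slope, y left, z normal
def load(n):
    z=np.load('cap_%s.npz'%n);return {k:z[k] for k in z}
def ortho(c,O,R,half,h=0,res=0.00025):
    # image of plane through O with axes R; u right=-y, v down=-x
    N=int(2*half/res);i=(np.arange(N)-N/2+.5)*res
    uu,vv=np.meshgrid(i,i);Q=O+(-vv)[...,None]*R[:,0]+(-uu)[...,None]*R[:,1]+h*R[:,2]
    P=np.array(c['pose']);q=(Q-P[:3,3])@P[:3,:3];q=q.reshape(-1,3)*[1,-1,-1]
    K=np.array([[c['fx'],0,c['cx']],[0,c['fy'],c['cy']],[0,0,1.]])
    uv=cv2.projectPoints(q,np.zeros(3),np.zeros(3),K,np.array(c['distortion'],float))[0].reshape(N,N,2).astype(np.float32)
    return cv2.remap(c['img'],uv[...,0],uv[...,1],cv2.INTER_CUBIC)
E
python3 - <<'E'
from meas import *
O=np.array([.566,.14,.0755])
for n in('top','side'):
    c=load(n);X=cloud(c);L=(X-O)@Rp;img=c['img'].copy();hsv=cv2.cvtColor(img,cv2.COLOR_RGB2HSV)
    h,s,v=[hsv[...,i].astype(int) for i in range(3)];ok=c['depth']>0
    w=ok&(s<25)&(v>150)&(abs(L[...,2])<.012)&(abs(L[...,0])<.1)&(abs(L[...,1])<.16)
    print(n,'panel h',np.median(L[w][:,2]))
    b=ok&(h>100)&(h<125)&(s>90)&(abs(L[...,0])<.09)&(abs(L[...,1]-.03)<.07)
    z=L[b][:,2];print('blue h pct',np.percentile(z,[5,25,50,75,90,97]),b.sum(),L[b].mean(0))
    g=ok&(h>5)&(h<18)&(s>150)&(abs(L[...,0])<.09)&(abs(L[...,1]+.07)<.09)
    z=L[g];print('or',np.percentile(z,[2,25,50,75,98],axis=0))
    C=O+Rp@[0,.02,.0]
    save('or_%s.png'%n,np.hstack([ortho(c,C,Rp,.05,h=.018+0.0,res=.0002)]))
E
```

```text
top panel h -3.013664396408675e-05
blue h pct [0.01406571 0.01647969 0.01802838 0.01982008 0.02095547 0.02207381] 396 [0.00254059 0.03597879 0.01799287]
or [[-0.03113503 -0.11043372  0.01828196]
 [-0.01291009 -0.10098213  0.0214146 ]
 [ 0.00586585 -0.09207586  0.02311729]
 [ 0.01961984 -0.07942357  0.0251936 ]
 [ 0.03472265 -0.06980388  0.05586843]]
side panel h -0.0016777341870683085
blue h pct [0.00265796 0.01404407 0.0158273  0.01675966 0.01744288 0.01811677] 808 [0.00011691 0.03568609 0.01402899]
or [[-0.03467248 -0.10748704  0.01771266]
 [-0.01649315 -0.08821724  0.02038802]
 [-0.0029302  -0.08443604  0.02159858]
 [ 0.01018134 -0.07664881  0.02981405]
 [ 0.03046355 -0.06688356  0.0527839 ]]
```

```bash
python3 - <<'E'
from meas import *
O=np.array([.566,.14,.0755])
ims=[]
for n in('top','side'):
    c=load(n)
    im=ortho(c,O+Rp@[0,.035,0],Rp,.05,h=.018 if n=='top' else .0168,res=.00025)
    N=len(im)
    for r in (23.5,33.5,42.5): cv2.circle(im,(N//2,N//2),int(r*4),(255,255,0),1)
    ims.append(im)
save('or2.png',np.hstack(ims))
E
```

```text
(no output)
```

View pics/or2.png

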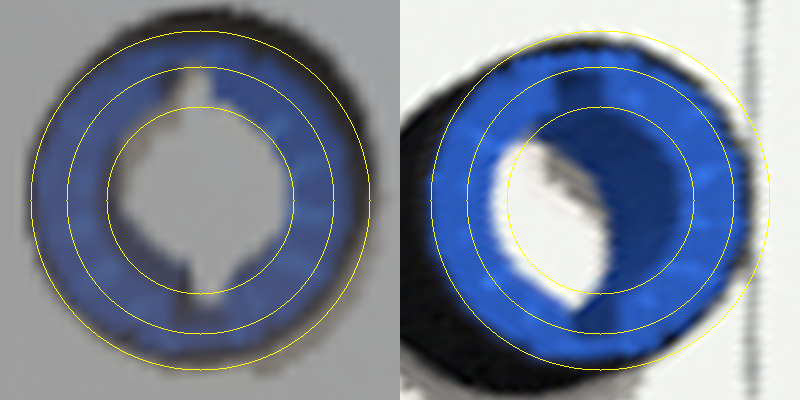

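```bash
cat > ringfit.py <<'E'
from meas import *
from scipy.optimize import minimize
O=np.array([.566,.14,.0755])
def fit(n,h):
    c=load(n);im=ortho(c,O+Rp@[0,.038,0],Rp,.05,h=h,res=.0005).astype(float)
    N=len(im);i=(np.arange(N)-N/2+.5)*.0005
    bl=im[...,2]-im[...,0]
    bl=np.clip(bl/np.percentile(bl,92),0,1.0)
    if n=='side':
        bl=np.clip((bl-.5)*2,0,1)
    uu,vv=np.meshgrid(i,i);x=-vv;y=-uu
    def model(p):
        a=x-p[0];b=y-p[1];r=np.hypot(a,b);th=p[2];al=a*np.cos(th)+b*np.sin(th);ac=-a*np.sin(th)+b*np.cos(th)
        sg=lambda q:1/(1+np.exp(-q/.0006))
        ring=sg(p[3]-r)*sg(r-.0235)
        slot=sg(.00625-abs(ac))*sg(.0335-r)
        return ring*(1-slot)
    rr=np.hypot(x,y);best=None
    for th0 in(-.4,-.2,0,.2,.4):
        r=minimize(lambda p:((model(p)-bl)**2)[rr<.047].sum(),[0,0,th0,.040],method='Nelder-Mead',options=dict(xatol=1e-5,fatol=1e-3,maxiter=2000))
        if best is None or r.fun<best.fun:best=r
    p=best.x;print(n,h,'x %.4f y %.4f th %.3f rout %.4f cost %.0f'%(p[0],p[1]+.038,p[2],p[3],best.fun))
    return np.vstack([bl,model(p)])
v=[]
for h in(.016,.018,): v+=[fit('top',h),fit('side',h)]
save('fit.png',np.repeat((np.hstack(v)*255).astype(np.uint8)[...,None],3,2))
E
python3 ringfit.py
```

```text
top 0.016 x 0.0004 y 0.0372 th 0.056 rout 0.0391 cost 268
side 0.016 x -0.0006 y 0.0380 th 0.056 rout 0.0384 cost 370
top 0.018 x 0.0011 y 0.0367 th 0.056 rout 0.0390 cost 267
side 0.018 x -0.0015 y 0.0400 th 0.056 rout 0.0382 cost 355
```

View pics/fit.png

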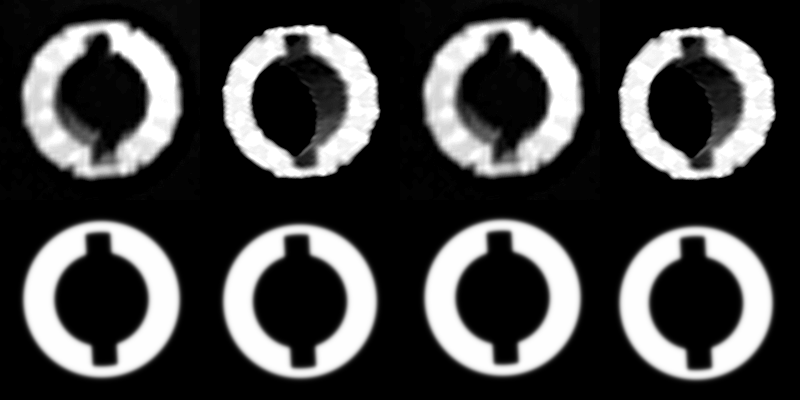

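```bash
python3 - <<'E'
from meas import *
O=np.array([.598,-.285,.0])
ims=[]
for n,h in(('top',.068),('side',.068),('top',.0225),('side',.0225)):
    c=load(n);im=ortho(c,O,np.eye(3),.045,h=h,res=.000225)
    if h>.05:
        hsv=cv2.cvtColor(im,cv2.COLOR_RGB2HSV).astype(int)
        m=((hsv[...,0]>100)&(hsv[...,0]<125)&(hsv[...,1]>140)).astype(np.uint8)
        k=cv2.connectedComponentsWithStats(m);j=1+np.argmax(k[2][1:,4]);m=k[1]==j
        ys,xs=np.nonzero(m);r=cv2.minAreaRect(np.stack([xs,ys],1).astype(np.float32));cx,cy=r[0];N=len(im)
        print(n,'center',O[0]-(cy-N/2)*.000225,O[1]-(cx-N/2)*.000225,'size mm',np.array(r[1])*.225,r[2])
        cv2.polylines(im,[cv2.boxPoints(r).astype(int)],1,(255,255,0),1)
    else: cv2.circle(im,(200,200),int(.033/.000225),(255,255,0),1)
    ims.append(im)
save('cell.png',np.vstack([np.hstack(ims[:2]),np.hstack(ims[2:])]),.75)
E
```

```text
top center 0.5955902519226074 -0.2868641189575195 size mm [14.64444923 51.6558712 ] 20.90797996520996
side center 0.5882195449829102 -0.2651461223602295 size mm [35.26740417 70.57684479] 63.575721740722656
```

View pics/cell.png

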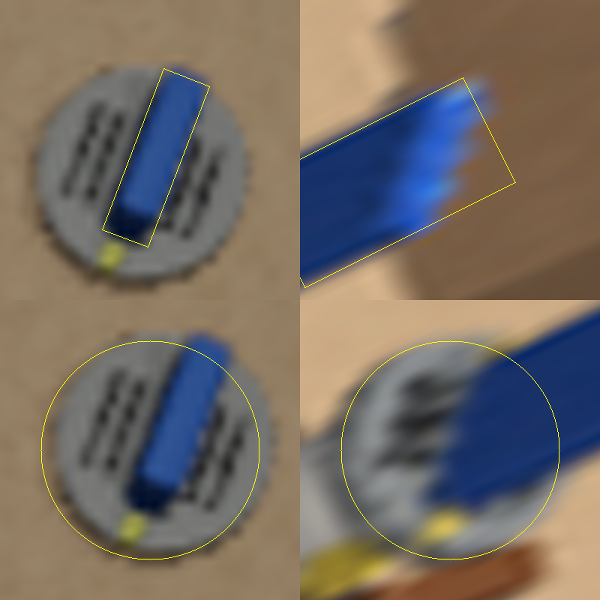

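```bash
cat > go.py <<'E'
from meas import *
from scipy.spatial.transform import Rotation as Ro
O=np.array([.566,.14,.0755])
def delta(p,R):
    s=status.read_state();R0=s['tcp_rot'];p0=s['position']
    rv=np.degrees(Ro.from_matrix(R0.T@R).as_rotvec())/10
    print('t %.2f pos'%s['time_s'],np.round(p0,4),'F',np.round(s['force'],2),'open %.3f'%s['opening'],'j',np.round(s['joint_positions'],1))
    print('turn units',np.round(rv,3),'| shift units in current axes',np.round(R0.T@(p-p0)/.025,3),'| in target axes',np.round(R.T@(p-p0)/.025,3))
def Rdown(yaw): # tool x azimuth yaw
    a=np.radians(yaw);return np.array([[np.cos(a),np.sin(a),0],[np.sin(a),-np.cos(a),0],[0,0,-1]])
def Rpan(th): # tool on panel, x = panel x turned by th deg about normal
    return Rp@Rdown(th)
E
python3 -c "
from go import *
delta(np.array([.5985,-.286,.15]),Rdown(-21))"
```

```text
t 1.40 pos [ 0.2001 -0.5921  0.2225] F [-0.58  0.59  0.42] open 0.999 j [-81.6  30.2  82.1   0.   67.7 -10.2]
turn units [-0.    -0.     3.967] | shift units in current axes [19.017 -6.498  2.902] | in target axes [ 10.491 -17.141   2.901]
```

Request:
send_rows(moves=[[0,0,0,0,0,1,-1],[0,0,0,0,0,1,-1],[0,0,0,0,0,1,-1],[0,0,0,0,0,0.97,-1]])

```text
time_s: 1.9
position: [0.2001, -0.5921, 0.2226]
tcp_rot: [[0.931, -0.364, 0.0], [-0.364, -0.931, -0.0], [0.0, -0.0, -1.0]]
force: [0.5, 0.6, -0.1]
opening: 1.004
```

```bash
python3 -c "
from go import *
delta(np.array([.5985,-.286,.15]),Rdown(-21))"
```

```text
t 1.90 pos [ 0.2001 -0.5921  0.2226] F [ 0.49  0.6  -0.09] open 1.004 j [-81.6  30.2  82.1   0.   67.7  29.8]
turn units [-0.    -0.    -0.036] | shift units in current axes [ 10.383 -17.206   2.903] | in target axes [ 10.49  -17.141   2.903]
```

Request:
send_rows(moves=[[0.577,-0.956,0,0,0,0,-1],[0.577,-0.956,0,0,0,0,-1],[0.577,-0.956,0,0,0,0,-1],[0.577,-0.956,0,0,0,0,-1],[0.577,-0.956,0,0,0,0,-1],[0.577,-0.956,0,0,0,0,-1],[0.577,-0.956,0,0,0,0,-1],[0.577,-0.956,0,0,0,0,-1],[0.577,-0.956,0,0,0,0,-1]])

```text
time_s: 3.02
position: [0.3991, -0.4374, 0.2226]
tcp_rot: [[0.933, -0.359, 0.0], [-0.359, -0.933, -0.0], [0.0, 0.0, -1.0]]
force: [-0.3, 0.3, 0.1]
opening: 1.001
```

Request:
send_rows(moves=[[0.577,-0.956,0,0,0,0,-1],[0.577,-0.956,0,0,0,0,-1],[0.577,-0.956,0,0,0,0,-1],[0.577,-0.956,0,0,0,0,-1],[0.577,-0.956,0,0,0,0,-1],[0.577,-0.956,0,0,0,0,-1],[0.577,-0.956,0.5,0,0,0,-1],[0.577,-0.956,0.7,0,0,0,-1],[0.577,-0.956,0.7,0,0,0,-1],[0,0,0.7,0,0,0,-1]])

```text
time_s: 4.28
position: [0.5982, -0.2824, 0.1569]
tcp_rot: [[0.934, -0.356, 0.001], [-0.356, -0.934, -0.0], [0.001, -0.0, -1.0]]
force: [-0.7, -0.1, 0.8]
opening: 0.998
```

```bash
python3 - <<'E'
from go import *
delta(np.array([.5985,-.286,.031]),Rdown(-21))
ims=[]
for n in('side','top'):
    c=vision.capture(n);r=models.landmark_of(n,'cell_grip');print(n,[(np.round(q['point'],1),round(q['confidence'],2)) for q in r])
    p=proj(c,[.5985,-.286,.068]);x,y=p.astype(int);print(p)
    im=c['img'];ims.append(cv2.resize(im[y-50:y+50,x-66:x+67],None,fx=3,fy=3,interpolation=cv2.INTER_CUBIC))
save('above.png',np.hstack(ims))
E
```

```text
t 4.28 pos [ 0.5982 -0.2824  0.1569] F [-0.75 -0.12  0.81] open 0.998 j [-34.9  37.2  80.    0.   62.8  75.9]
turn units [-0.    -0.004  0.013] | shift units in current axes [0.06  0.129 5.035] | in target axes [0.064 0.129 5.035]
side [(array([269.8, 205.5]), 0.68), (array([279.4, 222.2]), 0.64), (array([232.7, 218.7]), 0.57), (array([300.4, 206.5]), 0.2), (array([262.2, 334.2]), 0.18)]
[265.6307751  198.97991302]
top [(array([287.3, 158.3]), 0.82)]
[336.04929623 173.03634501]
```

View pics/above.png

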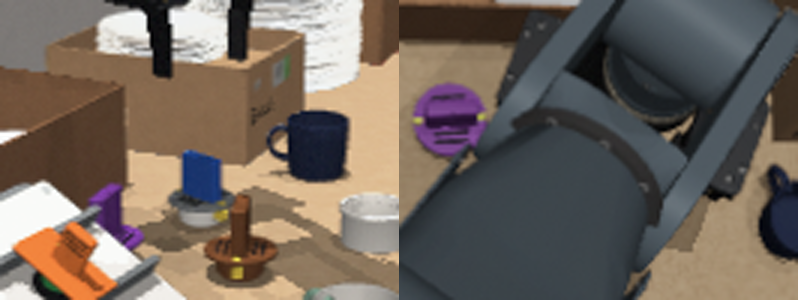

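The cell sits under the open jaws: in the side crop the fingers are at columns 162 and 238 and the bar is at about 202. I'll go down and grip.

Request:
send_rows(moves=[[0.06,0.13,0.8,0,0,0,-1],[0,0,0.8,0,0,0,-1],[0,0,0.8,0,0,0,-1],[0,0,0.8,0,0,0,-1],[0,0,0.7,0,0,0,-1],[0,0,0.5,0,0,0,-1],[0,0,0.4,0,0,0,-1],[0,0,0.2,0,0,0,-1],[0,0,0,0,0,0,-1]])

```text
time_s: 5.6
position: [0.5971, -0.2873, 0.0325]
tcp_rot: [[0.933, -0.359, -0.0], [-0.359, -0.933, 0.0], [-0.0, -0.0, -1.0]]
force: [-0.9, -0.3, -0.5]
opening: 1.003
```

```bash
python3 - <<'E'
from go import *
delta(np.array([.5985,-.286,.031]),Rdown(-21))
c=vision.capture('side')
save('dn.png',c['img'][160:260,210:330],5)
E
```

```text
t 5.60 pos [ 0.5971 -0.2873  0.0325] F [-0.89 -0.32 -0.47] open 1.003 j [-35.3  46.7  83.5   0.   49.8  75.7]
turn units [-0.     0.    -0.003] | shift units in current axes [ 0.033 -0.067  0.058] | in target axes [ 0.033 -0.067  0.058]
```

View pics/dn.png

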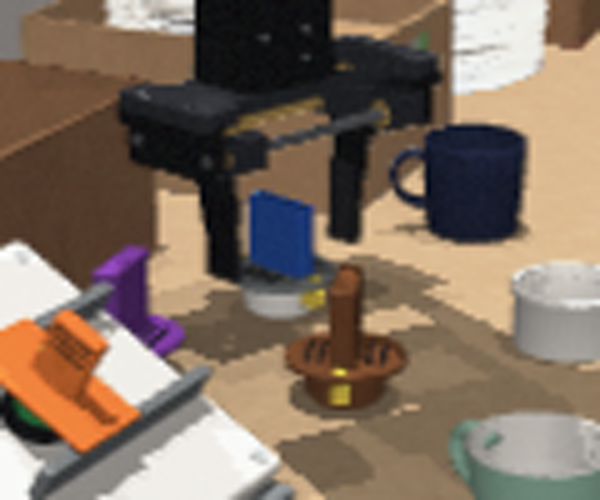

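Request:
send_rows(moves=[[0.02,0,0.05,0,0,0,1],[0,0,0,0,0,0,1],[0,0,0,0,0,0,1],[0,0,0,0,0,0,1],[0,0,0,0,0,0,1],[0,0,0,0,0,0,1],[0,0,0,0,0,0,1],[0,0,0,0,0,0,1]])

```text
time_s: 6.65
position: [0.5975, -0.2875, 0.0313]
tcp_rot: [[0.933, -0.359, -0.0], [-0.359, -0.933, 0.0], [-0.0, -0.0, -1.0]]
force: [0.3, -0.0, 0.4]
opening: 0.17
```

Request:
send_rows(moves=[[0,0,-0.4,0,0,0,1],[0,0,-0.8,0,0,0,1],[0,0,-1,0,0,0,1],[0,0,-1,0,0,0,1],[0,0,-1,0,0,0,1],[0,0,-1,0,0,0,1],[0,0,-1,0,0,0,1],[0,0,-1,0,0,0,1],[0,0,-0.4,0,0,0,1]])

```text
time_s: 7.78
position: [0.5984, -0.2881, 0.2246]
tcp_rot: [[0.933, -0.359, 0.004], [-0.359, -0.933, -0.003], [0.005, 0.001, -1.0]]
force: [0.4, 0.2, -0.7]
opening: 0.158
```

```bash
python3 - <<'E'
from go import *
C=O+Rp@[0,.0378,.0165]
print('ring mouth',C)
R=Rpan(3.2-14)
print(np.round(R,3))
delta(C+Rp@[0,0,.10],R)
c=vision.capture('side')
s=status.read_state()
p=proj(c,s['position']).astype(int);save('lift.png',c['img'][p[1]-50:p[1]+60,p[0]-60:p[0]+60],5)
E
```

```text
ring mouth [0.56077464 0.17833534 0.08978942]
[[ 0.833 -0.24   0.498]
 [-0.254 -0.966 -0.04 ]
 [ 0.491 -0.094 -0.866]]
t 7.78 pos [ 0.5984 -0.2881  0.2246] F [ 0.44  0.18 -0.74] open 0.158 j [-35.3  33.1  76.1   0.   70.5  75.7]
turn units [ 0.716  2.889 -0.552] | shift units in current axes [-10.027 -16.307   1.862] | in target axes [ -8.646 -17.161  -0.819]
```

View pics/lift.png

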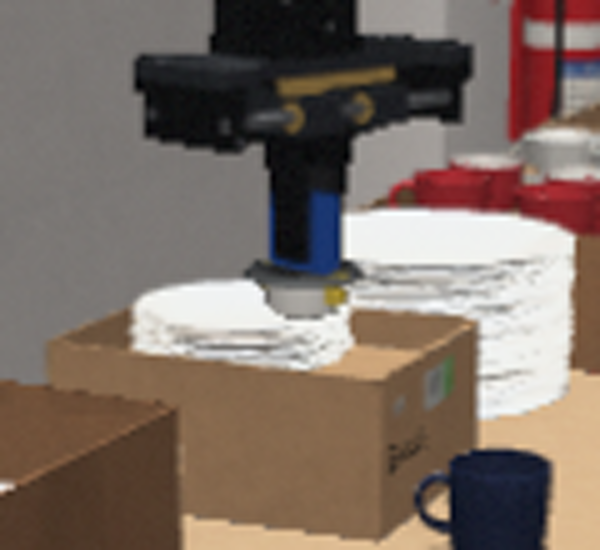

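Request:
send_rows(moves=[[-0.59,-0.96,0,0,0,0,1],[-0.59,-0.96,0,0,0,0,1],[-0.59,-0.96,0,0,0,0,1],[-0.59,-0.96,0,0,0,0,1],[-0.59,-0.96,0,0,0,0,1],[-0.59,-0.96,0,0,0,0,1],[-0.59,-0.96,0,0,0,0,1],[-0.59,-0.96,0,0,0,0,1],[-0.59,-0.96,0,0,0,0,1],[-0.59,-0.96,0,0,0,0,1],[-0.59,-0.96,0,0,0,0,1],[-0.59,-0.96,0,0,0,0,1]])

```text
time_s: 9.32
position: [0.535, 0.0462, 0.2211]
tcp_rot: [[0.933, -0.359, -0.0], [-0.359, -0.933, 0.0], [-0.0, 0.0, -1.0]]
force: [-0.3, -0.5, -1.0]
opening: 0.157
```

Request:
send_rows(moves=[[-0.59,-0.96,0,0,0,0,1],[-0.59,-0.96,0,0,0,0,1],[-0.59,-0.96,0,0,0,0,1],[-0.59,-0.96,0,0,0,0,1],[-0.59,-0.96,0,0,0,0,1],[0,0,0,0.18,0.722,-0.138,1],[0,0,0,0.18,0.722,-0.138,1],[0,0,0,0.18,0.722,-0.138,1],[0,0,0,0.18,0.722,-0.138,1],[0,0,0,0,0,0,1]])

```text
time_s: 10.58
position: [0.5058, 0.1832, 0.2195]
tcp_rot: [[0.839, -0.239, 0.489], [-0.254, -0.967, -0.037], [0.481, -0.093, -0.872]]
force: [0.1, -0.5, -1.3]
opening: 0.159
```

```bash
python3 - <<'E'
from go import *
C=O+Rp@[0,.0378,.0165]
delta(C+Rp@[0,0,.075],Rpan(3.2-14))
E
```

```text
t 10.57 pos [0.5058 0.1832 0.2195] F [ 0.06 -0.5  -1.32] open 0.159 j [ 12.8  17.7 114.8 -23.9  20.9 138.4]
turn units [0.004 0.064 0.005] | shift units in current axes [-0.637  0.144  2.603] | in target axes [-0.666  0.146  2.596]
```

Request:
send_rows(moves=[[-0.33,0.07,0.6,0,0.06,0,1],[-0.33,0.07,0.7,0,0,0,1],[0,0,0.7,0,0,0,1],[0,0,0.6,0,0,0,1],[0,0,0,0,0,0,1]])

```text
time_s: 11.2
position: [0.5297, 0.1811, 0.1562]
tcp_rot: [[0.83, -0.242, 0.503], [-0.257, -0.966, -0.041], [0.496, -0.095, -0.863]]
force: [-0.1, 0.2, -1.4]
opening: 0.159
```

```bash
python3 - <<'E'
from go import *
C=O+Rp@[0,.0378,.0165]
delta(C+Rp@[0,0,.075],Rpan(3.2-14))
s=status.read_state();R=s['tcp_rot'];p=s['position']
ims=[]
for n in('side','top'):
    c=vision.capture(n);np.savez('cap2_%s.npz'%n,**{k:np.array(c[k]) for k in c});im=c['img'].copy()
    u=np.array(cv2.resize(im,None,fx=4,fy=4,interpolation=cv2.INTER_CUBIC))
    def d(X,col):
        q=(proj(c,X)+.5)*4; cv2.circle(u,tuple(q.astype(int)),3,col,-1)
    d(p,(255,255,0)); d(p+R@[0,0,.0313],(255,0,255)) # foot
    for sx in(-1,1):
        for sz in (-.038,.006): d(p+R@[sx*.023,-.007,sz],(0,255,0))
        d(p+R@[sx*.031,0,.0133+.005],(255,0,0))
    for a in np.arange(0,360,15):
        d(p+R@[.033*np.cos(np.radians(a)),.033*np.sin(np.radians(a)),.0063],(0,255,255))
    q=(proj(c,p)*4).astype(int);ims.append(u[max(q[1]-230,0):q[1]+230,max(q[0]-200,0):q[0]+190])
h=min(i.shape[0] for i in ims);save('hov.png',np.hstack([i[:h] for i in ims]))
E
```

```text
t 11.20 pos [0.5297 0.1811 0.1562] F [-0.1   0.23 -1.38] open 0.159 j [ 12.   26.4 116.3 -46.4  11.5 161.2]
turn units [-0.001 -0.032 -0.015] | shift units in current axes [-0.241  0.059 -0.075] | in target axes [-0.242  0.058 -0.074]
```

View pics/hov.png

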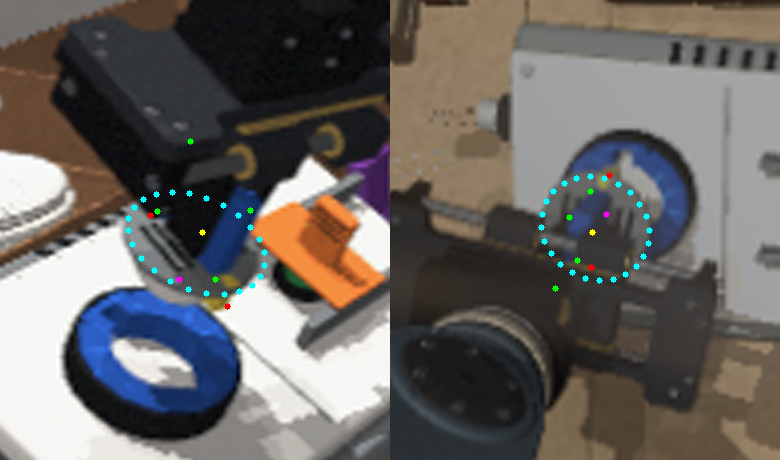

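The hover picture puts the cell where I predicted, with the lug, flange and bar all within about 2 mm. The wrist is the problem: j5 is 11° and j6 is 161°, so pressing down with the tool square to the panel would run j4 and j6 into their limits. I'll back off, stand the cell where it was, and regrip it with the tool pitched about 17° relative to the cell so the wrist stays clear.

Request:
send_rows(moves=[[0,0,-0.6,0,0,0,1],[0,0,-0.7,0,0,0,1],[0.3,0,-0.7,0,0,0,1],[0.3,0,-0.7,0,0,0,1],[0,0,0,-0.18,-0.73,0.138,1],[0,0,0,-0.18,-0.73,0.138,1],[0,0,0,-0.18,-0.73,0.138,1],[0,0,0,-0.18,-0.73,0.138,1],[0,0,0,0,0,0,1]])

```text
time_s: 12.42
position: [0.5091, 0.1806, 0.2234]
tcp_rot: [[0.933, -0.36, 0.009], [-0.36, -0.933, 0.001], [0.008, -0.004, -1.0]]
force: [0.1, 0.3, -0.5]
opening: 0.163
```

```bash
python3 - <<'E'
from go import *
delta(np.array([.5975,-.2875,.2]),Rdown(-21))
E
```

```text
t 12.43 pos [0.5091 0.1806 0.2234] F [ 0.15  0.3  -0.45] open 0.163 j [  7.7  23.4  94.6  -0.   61.4 118.8]
turn units [-0.024 -0.048 -0.009] | shift units in current axes [10.03  16.201  0.951] | in target axes [10.011 16.214  0.935]
```

Request:
send_rows(moves=[[0.589,0.953,0,-0.024,-0.048,0,1],[0.589,0.953,0,0,0,0,1],[0.589,0.953,0,0,0,0,1],[0.589,0.953,0,0,0,0,1],[0.589,0.953,0,0,0,0,1],[0.589,0.953,0,0,0,0,1],[0.589,0.953,0,0,0,0,1],[0.589,0.953,0,0,0,0,1],[0.589,0.953,0,0,0,0,1],[0.589,0.953,0,0,0,0,1],[0.589,0.953,0,0,0,0,1],[0.589,0.953,0,0,0,0,1]])

```text
time_s: 13.92
position: [0.5676, -0.1494, 0.2229]
tcp_rot: [[0.934, -0.358, -0.003], [-0.358, -0.934, -0.002], [-0.003, 0.003, -1.0]]
force: [0.9, 1.2, -1.0]
opening: 0.16
```

Request:
send_rows(moves=[[0.589,0.953,0,0,0,0,1],[0.589,0.953,0,0,0,0,1],[0.589,0.953,0,0,0,0,1],[0.589,0.953,0,0,0,0,1],[0.589,0.953,0.5,0,0,0,1],[0,0,1,0,0,0,1],[0,0,1,0,0,0,1],[0,0,1,0,0,0,1],[0,0,1,0,0,0,1],[0,0,1,0,0,0,1],[0,0,0.8,0,0,0,1],[0,0,0,0,0,0,1]])

```text
time_s: 15.42
position: [0.5922, -0.2869, 0.063]
tcp_rot: [[0.933, -0.359, -0.008], [-0.359, -0.933, 0.001], [-0.008, 0.002, -1.0]]
force: [-0.4, 0.0, -0.9]
opening: 0.153
```

```bash
python3 - <<'E'
from go import *
delta(np.array([.5975,-.2875,.0315]),Rdown(-21))
E
```

```text
t 15.43 pos [ 0.5922 -0.2869  0.063 ] F [-0.35  0.01 -0.87] open 0.153 j [-35.5  44.1  83.3  -0.3  53.1  75.8]
turn units [ 0.011  0.047 -0.007] | shift units in current axes [ 0.218 -0.056  1.256] | in target axes [ 0.208 -0.054  1.258]
```

Request:
send_rows(moves=[[0.1,0,0.5,0.01,0.047,0,1],[0,0,0.4,0,0,0,1],[0,0,0.25,0,0,0,1],[0,0,0.07,0,0,0,1],[0,0,0.03,0,0,0,1],[0,0,0,0,0,0,1]])

```text
time_s: 16.18
position: [0.5962, -0.2889, 0.0344]
tcp_rot: [[0.933, -0.36, 0.004], [-0.36, -0.933, -0.003], [0.005, 0.002, -1.0]]
force: [0.0, 0.1, -1.1]
opening: 0.159
```

Request:
send_rows(moves=[[0,0,0.06,0,0,0,1],[0,0,0.06,0,0,0,1],[0,0,0.04,0,0,0,1],[0,0,0,0,0,0,1]])

```text
time_s: 16.68
position: [0.5962, -0.2889, 0.0313]
tcp_rot: [[0.933, -0.36, 0.004], [-0.36, -0.933, -0.003], [0.005, 0.002, -1.0]]
force: [-1.6, 0.5, 5.0]
opening: 0.156
```

Request:
send_rows(moves=[[0,0,0,0,0,0,-1],[0,0,0,0,0,0,-1],[0,0,0,0,0,0,-1],[0,0,0,0,0,0,-1],[0,0,0,0,0,0,-1],[0,0,-0.3,0,0,0,-1],[0,0,-0.2,0,-0.85,0,-1],[0,0,0,0,-0.85,0,-1],[0,0,0,0,0,0,-1]])

```text
time_s: 17.8
position: [0.5979, -0.2896, 0.042]
tcp_rot: [[0.894, -0.359, -0.267], [-0.345, -0.933, 0.101], [-0.285, 0.002, -0.959]]
force: [0.3, -0.1, 0.1]
opening: 0.993
```

```bash
cat >> go.py <<'E'
REL=Ro.from_euler('y',-17,degrees=True).as_matrix()
E
python3 - <<'E'
from go import *
R=Rdown(-21)@REL;print(R[:,2])
delta(np.array([.5962,-.2889,.051])+.019*R[:,2],R)
c=vision.capture('side')
save('re.png',c['img'][150:260,210:330],5)
E
```

```text
[-0.2729525   0.10477665 -0.95630476]
t 17.80 pos [ 0.5979 -0.2896  0.042 ] F [ 0.34 -0.15  0.14] open 0.993 j [-33.7  52.3  68.6  -3.8  75.3  78.8]
turn units [ 0.009 -0.044 -0.007] | shift units in current axes [-0.178 -0.001  0.435] | in target axes [-0.175 -0.     0.436]
```

View pics/re.png

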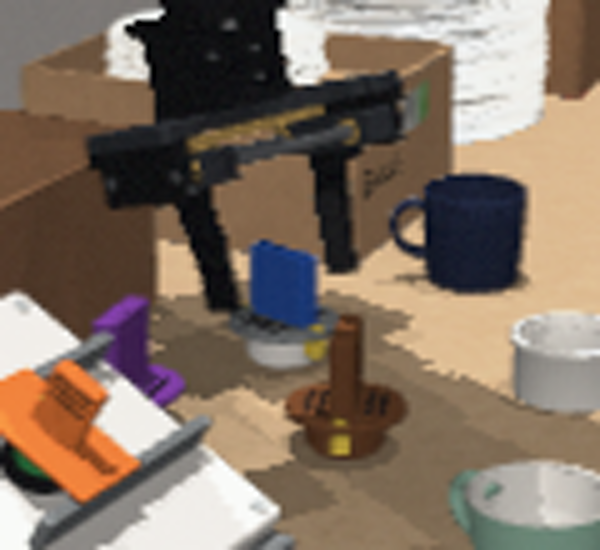

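The cell stands upright between the tilted fingers, with the bar at (283,285) in the crop, and nothing is touching. I'll lower and close.

Request:
send_rows(moves=[[-0.17,0,0.2,0,-0.04,0,-1],[0,0,0.2,0,0,0,-1],[0,0,0.03,0,0,0,-1],[0,0,0,0,0,0,1],[0,0,0,0,0,0,1],[0,0,0,0,0,0,1],[0,0,0,0,0,0,1],[0,0,0,0,0,0,1],[0,0,0,0,0,0,1],[0,0,0,0,0,0,1],[0,0,0,0,0,0,1]])

```text
time_s: 19.23
position: [0.5892, -0.2861, 0.0335]
tcp_rot: [[0.892, -0.36, -0.275], [-0.344, -0.933, 0.105], [-0.295, 0.001, -0.956]]
force: [-0.5, -0.1, 0.5]
opening: 0.171
```

```bash
python3 - <<'E'
from go import *
R=Rdown(-21)@REL
delta(np.array([.5962,-.2889,.051])+.019*R[:,2],R)
s=status.read_state()
# cell axis frame in tool: cell axes = Rdown-like; store
Rc=Rdown(-21)  # tool-down frame of upright cell (x bar, z down)
p=np.array([.5962,-.2889,0.0])
np.savez('rel.npz',T=s['tcp_rot'].T@Rc,f=s['tcp_rot'].T@(p-s['position']))
print(s['tcp_rot'].T@Rc,s['tcp_rot'].T@(p-s['position']))
E
```

```text
t 19.23 pos [ 0.5892 -0.2861  0.0335] F [-0.47 -0.07  0.51] open 0.171 j [-33.9  52.6  69.9  -4.   74.3  78.9]
turn units [ 0.006  0.014 -0.01 ] | shift units in current axes [0.083 0.004 0.001] | in target axes [0.083 0.004 0.001]
[[ 9.55592234e-01  1.67300621e-03  2.94687433e-01]
 [-1.30586497e-03  9.99998107e-01 -1.44264249e-03]
 [-2.94689288e-01  9.93755962e-04  9.55592610e-01]] [1.70621556e-02 3.64230849e-05 2.97504935e-02]
```

Request:
send_rows(moves=[[-0.12,0,-0.38,0,0,0,1],[-0.25,0,-0.8,0,0,0,1],[-0.3,0,-0.96,0,0,0,1],[-0.3,0,-0.96,0,0,0,1],[-0.3,0,-0.96,0,0,0,1],[-0.3,0,-0.96,0,0,0,1],[-0.3,0,-0.96,0,0,0,1],[-0.3,0,-0.96,0,0,0,1],[0,0,0,0,0,0,1]])

```text
time_s: 20.35
position: [0.5901, -0.2865, 0.2191]
tcp_rot: [[0.893, -0.359, -0.27], [-0.345, -0.933, 0.101], [-0.288, 0.003, -0.958]]
force: [0.7, -0.6, -2.5]
opening: 0.159
```

```bash
cat >> go.py <<'E'
try:
    _r=np.load('rel.npz');T=_r['T'];f=_r['f']
except Exception: pass
C=O+Rp@[0,.0378,.0165]
def ctgt(th,h,dx=0,dy=0): # foot at height h above the mouth, cell turned th deg
    R=Rpan(th)@T.T; return C+Rp@[dx,dy,h]-R@f,R
E
python3 - <<'E'
from go import *
p,R=ctgt(3.2-14,.05);print(p,R[:,2])
delta(p,R)
E
```

```text
[0.51292056 0.18365352 0.15837254] [ 0.2305349   0.03606867 -0.97239535]
t 20.35 pos [ 0.5901 -0.2865  0.2191] F [ 0.66 -0.62 -2.48] open 0.159 j [-33.8  40.8  63.6  -3.8  91.9  77.7]
turn units [ 0.53   2.876 -0.73 ] | shift units in current axes [ -8.548 -16.447   5.053] | in target axes [ -8.249 -17.194   2.331]
```

Request:
send_rows(moves=[[0,0,0,0.13,0.72,-0.18,1],[0,0,0,0.13,0.72,-0.18,1],[0,0,0,0.13,0.72,-0.18,1],[0,0,0,0.13,0.72,-0.18,1],[0,0,0,0,0,0,1]])

```text
time_s: 20.98
position: [0.5855, -0.2843, 0.2142]
tcp_rot: [[0.944, -0.246, 0.22], [-0.261, -0.964, 0.041], [0.202, -0.096, -0.975]]
force: [-0.3, -0.3, -1.5]
opening: 0.159
```

```bash
python3 - <<'E'
from go import *
p,R=ctgt(3.2-14,.05)
delta(p,R); delta(p+[0,0,.05],R)
E
```

```text
t 20.98 pos [ 0.5855 -0.2843  0.2142] F [-0.29 -0.28 -1.52] open 0.159 j [-40.5  29.1  87.2  12.1  56.1  58.3]
turn units [-0.009  0.066 -0.03 ] | shift units in current axes [ -8.078 -17.125   2.298] | in target axes [ -8.013 -17.172   2.177]
t 20.98 pos [ 0.5855 -0.2843  0.2142] F [-0.29 -0.28 -1.52] open 0.159 j [-40.5  29.1  87.2  12.1  56.1  58.3]
turn units [-0.009  0.066 -0.03 ] | shift units in current axes [ -7.674 -17.317   0.349] | in target axes [ -7.585 -17.358   0.232]
```

18 rows of (-0.427, -0.962, 0.02).

Request:
send_rows(moves=[[-0.427,-0.962,0.02,0,0.06,-0.03,1],[-0.427,-0.962,0.02,0,0,0,1],[-0.427,-0.962,0.02,0,0,0,1],[-0.427,-0.962,0.02,0,0,0,1],[-0.427,-0.962,0.02,0,0,0,1],[-0.427,-0.962,0.02,0,0,0,1],[-0.427,-0.962,0.02,0,0,0,1],[-0.427,-0.962,0.02,0,0,0,1],[-0.427,-0.962,0.02,0,0,0,1],[-0.427,-0.962,0.02,0,0,0,1],[-0.427,-0.962,0.02,0,0,0,1],[-0.427,-0.962,0.02,0,0,0,1]])

```text
time_s: 22.48
position: [0.5382, 0.0278, 0.2085]
tcp_rot: [[0.942, -0.239, 0.235], [-0.254, -0.967, 0.035], [0.218, -0.093, -0.971]]
force: [0.7, 0.1, -1.1]
opening: 0.16
```

Request:
send_rows(moves=[[-0.427,-0.962,0.02,0,0,0,1],[-0.427,-0.962,0.02,0,0,0,1],[-0.427,-0.962,0.02,0,0,0,1],[-0.427,-0.962,0.02,0,0,0,1],[-0.427,-0.962,0.02,0,0,0,1],[-0.427,-0.962,0.02,0,0,0,1],[0,0,0,0,0,0,1]])

```text
time_s: 23.35
position: [0.5124, 0.1841, 0.2048]
tcp_rot: [[0.943, -0.236, 0.234], [-0.251, -0.967, 0.036], [0.218, -0.093, -0.972]]
force: [-0.3, -1.1, -0.5]
opening: 0.16
```

```bash
python3 - <<'E'
from go import *
p,R=ctgt(3.2-14,.04)
delta(p,R)
E
```

```text
t 23.35 pos [0.5124 0.1841 0.2048] F [-0.28 -1.14 -0.48] open 0.160 j [  7.9  20.9 104.9   0.3  40.4 112. ]
turn units [-0.005 -0.021  0.034] | shift units in current axes [-0.265  0.185  2.193] | in target axes [-0.256  0.184  2.194]
```

Request:
send_rows(moves=[[-0.13,0.09,0.7,0,-0.02,0.03,1],[-0.13,0.09,0.7,0,0,0,1],[0,0,0.5,0,0,0,1],[0,0,0.3,0,0,0,1],[0,0,0,0,0,0,1]])

```text
time_s: 23.98
position: [0.519, 0.1811, 0.1492]
tcp_rot: [[0.942, -0.244, 0.231], [-0.259, -0.965, 0.036], [0.214, -0.094, -0.972]]
force: [0.1, -0.7, -1.3]
opening: 0.158
```

```bash
cat > ov.py <<'E'
from go import *
import sys
def overlay(name):
    s=status.read_state();R=s['tcp_rot'];p=s['position']
    Rc=R@T; F=p+R@f   # foot
    ims=[]
    for n in('side','top'):
        c=vision.capture(n);np.savez('cap2_%s.npz'%n,**{k:np.array(c[k]) for k in c})
        u=cv2.resize(c['img'],None,fx=4,fy=4,interpolation=cv2.INTER_CUBIC)
        def d(X,col,r=2):
            q=(proj(c,X)+.5)*4; cv2.circle(u,tuple(q.astype(int)),r,col,-1)
        for sx in(-1,1):
            for sy in(-1,1): d(F+Rc@[sx*.023,sy*.007,-.068],(0,255,0))
            d(F+Rc@[sx*.031,0,-.013],(255,0,0),3)
        for a in np.arange(0,360,12):
            k=np.array([np.cos(np.radians(a)),np.sin(np.radians(a)),0])
            d(F+Rc@(k*.033-[0,0,.0225]),(0,255,255),1)
            d(F+Rc@(k*.0185),(255,0,255),1)
            d(C+Rp@(k*.0235),(255,255,0),1)
        q=(proj(c,C)*4).astype(int);ims.append(u[max(q[1]-240,0):q[1]+180,max(q[0]-200,0):q[0]+190])
    h=min(i.shape[0] for i in ims);save(name,np.hstack([i[:h] for i in ims]))
E
python3 - <<'E'
from ov import *
p,R=ctgt(3.2-14,.04);delta(p,R);overlay('hov2.png')
E
```

```text
t 23.98 pos [0.519  0.1811 0.1492] F [ 0.06 -0.71 -1.34] open 0.158 j [  7.4  26.6 107.3   0.6  32.6 111.7]
turn units [ 0.001 -0.002 -0.016] | shift units in current axes [-0.061 -0.075 -0.028] | in target axes [-0.061 -0.076 -0.028]
```

View pics/hov2.png

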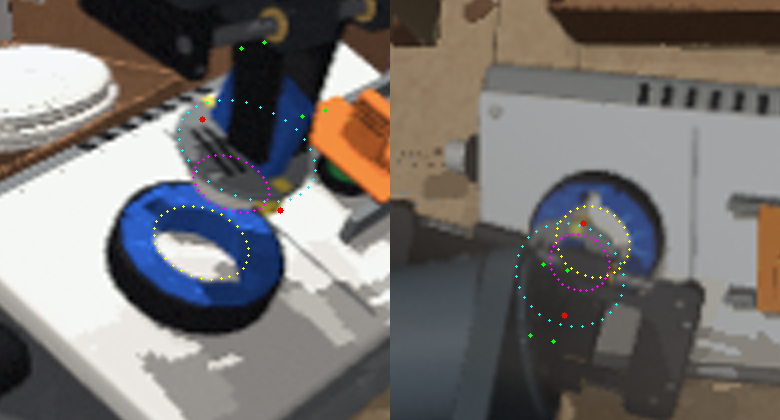

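```bash
python3 - <<'E'
from go import *
z=np.load('cap2_side.npz');c={k:z[k] for k in z}
s=status.read_state();R=s['tcp_rot'];p=s['position'];Rc=R@T;F=p+R@f
q=proj(c,F).astype(int);x0,y0=q[0]-35,q[1]-32
def mk(over):
    u=cv2.resize(c['img'][y0:y0+50,x0:x0+50],None,fx=8,fy=8,interpolation=cv2.INTER_CUBIC)
    if over:
        def L(ps,col,cl=False):
            pts=np.array([((proj(c,X)+.5-[x0,y0])*8) for X in ps]).astype(int);cv2.polylines(u,[pts],cl,col,1)
        k=lambda r,h:[F+Rc@[r*np.cos(a),r*np.sin(a),-h] for a in np.linspace(0,6.28,50)]
        L(k(.033,.025),(0,255,255));L(k(.033,.020),(0,255,255));L(k(.0185,0),(255,0,255));L(k(.022,.0045),(255,0,255))
        for sx in(-1,1):
            L([F+Rc@[sx*.031,sy*.0045,-h] for sy,h in((-1,.008),(1,.008),(1,.018),(-1,.018))],(255,0,0),True)
            L([F+Rc@[sx*.023,sy*.007,-h] for sy,h in((-1,.025),(1,.025),(1,.068),(-1,.068))],(0,255,0),True)
    return u
save('z.png',np.hstack([mk(0),mk(1)]))
E
```

```text
(no output)
```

View pics/z.png

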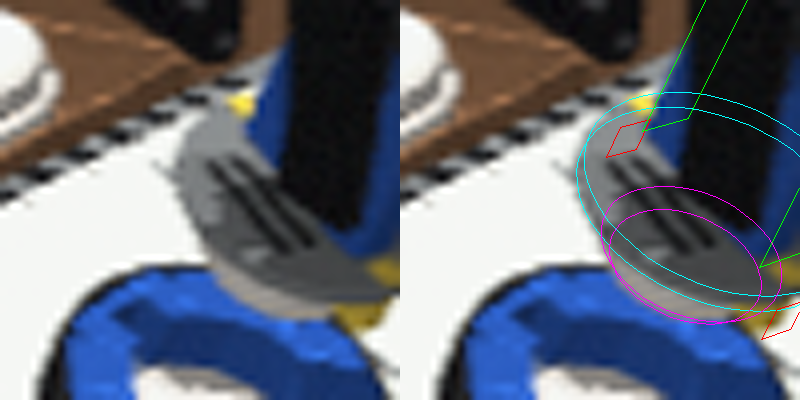

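The overlay matches the flange, nose and lugs to about a pixel in the side view. I'll lower along the panel normal.

Request:
send_rows(moves=[[0.06,-0.07,0.35,0,0,-0.01,1],[0.12,0,0.38,0,0,0,1],[0.12,0,0.38,0,0,0,1],[0.09,0,0.29,0,0,0,1],[0,0,0,0,0,0,1]])

```text
time_s: 24.7
position: [0.5365, 0.1815, 0.1169]
tcp_rot: [[0.942, -0.243, 0.23], [-0.257, -0.966, 0.036], [0.213, -0.093, -0.973]]
force: [-0.2, -0.3, -1.5]
opening: 0.158
```

```bash
python3 - <<'E'
from ov import *
p,R=ctgt(3.2-14,0);delta(p,R);overlay('hov3.png')
E
```

```text
t 24.70 pos [0.5365 0.1815 0.1169] F [-0.19 -0.29 -1.49] open 0.158 j [  7.2  30.9 106.4   0.8  29.3 111.2]
turn units [ 0.002  0.002 -0.006] | shift units in current axes [ 0.033 -0.012  0.084] | in target axes [ 0.033 -0.012  0.084]
```

View pics/hov3.png

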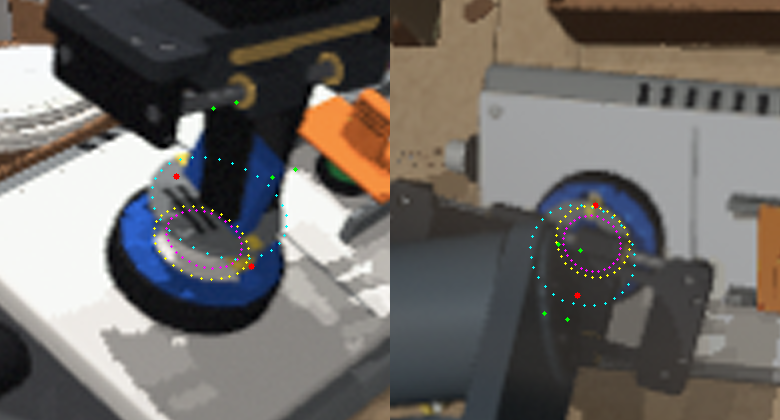

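Request:
send_rows(moves=[[0.033,-0.012,0.08,0,0,0,1],[0.024,0,0.076,0,0,0,1],[0.024,0,0.076,0,0,0,1],[0,0,0,0,0,0,1]])

```text
time_s: 25.3
position: [0.5396, 0.1817, 0.1124]
tcp_rot: [[0.942, -0.242, 0.231], [-0.257, -0.966, 0.036], [0.214, -0.093, -0.972]]
force: [-0.8, 0.5, -1.6]
opening: 0.163
```

Request:
send_rows(moves=[[0.024,0,0.076,0,0,0,1],[0,0,0,0,0,0,1]])

```text
time_s: 25.55
position: [0.5398, 0.1816, 0.1103]
tcp_rot: [[0.943, -0.243, 0.229], [-0.257, -0.966, 0.036], [0.212, -0.093, -0.973]]
force: [-1.1, 1.8, -3.3]
opening: 0.156
```

```bash
cat > st.py <<'E'
from go import *
s=status.read_state();R=s['tcp_rot'];p=s['position'];Rc=R@T;F=p+R@f
L=Rp.T@(F-C);a=Rp.T@Rc[:,0]
print('t %.2f foot rel mouth mm'%s['time_s'],np.round(L*1e3,2),'angle %.2f'%np.degrees(np.arctan2(a[1],a[0])),'tiltx %.2f tilty %.2f'%tuple(np.degrees((Rp.T@Rc[:,2])[:2])),'F panel',np.round(Rp.T@s['force'],2),'M tool',np.round(R.T@s['moment'],2),'open %.3f'%s['opening'])
E
python3 st.py
```

```text
t 25.55 foot rel mouth mm [-0.74  0.06 -5.14] angle -10.84 tiltx -0.09 tilty -0.03 F panel [-2.73  1.71 -2.24] M tool [ 0.11 -0.71 -0.02] open 0.156
```

Request:
send_rows(moves=[[0.024,0,0.076,0,0,0,1],[0,0,0,0,0,0,1]])

```text
time_s: 25.8
position: [0.5409, 0.1816, 0.1085]
tcp_rot: [[0.943, -0.242, 0.229], [-0.257, -0.966, 0.036], [0.212, -0.093, -0.973]]
force: [-3.1, 2.3, -2.6]
opening: 0.154
```

```bash
python3 st.py
```

```text
t 25.80 foot rel mouth mm [-0.73  0.11 -7.2 ] angle -10.84 tiltx -0.10 tilty -0.03 F panel [-4.16  2.   -0.62] M tool [ 0.17 -0.97 -0.08] open 0.154
```

Request:
send_rows(moves=[[-0.041,-0.012,0.013,0,0,0,1],[0.012,0,0.038,0,0,0,1],[0,0,0,0,0,0,1]])

```text
time_s: 26.18
position: [0.5409, 0.1818, 0.108]
tcp_rot: [[0.942, -0.242, 0.23], [-0.257, -0.966, 0.036], [0.214, -0.093, -0.972]]
force: [-5.7, 0.0, 1.6]
opening: 0.161
```

```bash
python3 st.py
```

```text
t 26.18 foot rel mouth mm [-0.86  0.34 -7.62] angle -10.83 tiltx -0.01 tilty -0.03 F panel [-4.12 -0.42  4.22] M tool [-0.25 -0.95  0.08] open 0.161
```

Request:
send_rows(moves=[[-0.02,0.0105,0.006,-0.059,0,-0.191,1],[0,0.0105,0,-0.059,0,-0.191,1],[0,0.0105,0,-0.059,0,-0.191,1],[0,0.0105,0,-0.059,0,-0.191,1],[0,0,0,0,0,0,1]])

```text
time_s: 26.8
position: [0.5407, 0.1802, 0.1078]
tcp_rot: [[0.967, -0.123, 0.223], [-0.125, -0.992, -0.006], [0.222, -0.022, -0.975]]
force: [-3.5, -4.1, 3.6]
opening: 0.159
```

```bash
python3 st.py
```

```text
t 26.80 foot rel mouth mm [-0.95 -0.24 -7.77] angle -2.75 tiltx 0.01 tilty -0.09 F panel [-0.93 -4.36  4.65] M tool [-0.84 -0.76  0.15] open 0.159
```

Request:
send_rows(moves=[[0,0.026,0,-0.059,0,-0.191,1],[0,0.0105,0,-0.059,0,-0.191,1],[0,0,0,0,0,0,1]])

```text
time_s: 27.18
position: [0.5407, 0.1796, 0.1072]
tcp_rot: [[0.973, -0.063, 0.221], [-0.059, -0.998, -0.026], [0.222, 0.012, -0.975]]
force: [-3.7, -4.0, -1.4]
opening: 0.162
```

```bash
python3 st.py
```

```text
t 27.18 foot rel mouth mm [-1.17 -0.31 -8.33] angle 1.24 tiltx -0.01 tilty -0.07 F panel [-3.57 -4.32  0.49] M tool [-0.86 -0.7   0.15] open 0.162
```

Request:
send_rows(moves=[[0.012,0.012,0.038,-0.029,0,-0.096,1],[0.012,0,0.038,0,0,0,1],[0,0,0,0,0,0,1]])

```text
time_s: 27.55
position: [0.5414, 0.1796, 0.1053]
tcp_rot: [[0.974, -0.049, 0.22], [-0.043, -0.999, -0.03], [0.222, 0.02, -0.975]]
force: [-3.7, -3.9, -2.1]
opening: 0.158
```

```bash
python3 st.py
```

```text
t 27.55 foot rel mouth mm [ -1.5   -0.12 -10.31] angle 2.18 tiltx -0.04 tilty -0.04 F panel [-3.99 -4.14 -0.07] M tool [-0.72 -0.84  0.12] open 0.158
```

Request:
send_rows(moves=[[-0.01,0.016,0.05,-0.015,0,-0.05,1],[0.018,0,0.057,0,0,0,1],[0,0,0,0,0,0,1]])

```text
time_s: 27.92
position: [0.5425, 0.1794, 0.103]
tcp_rot: [[0.974, -0.041, 0.221], [-0.034, -0.999, -0.032], [0.222, 0.024, -0.975]]
force: [-3.3, -1.8, -2.7]
opening: 0.156
```

```bash
python3 st.py
```

```text
t 27.93 foot rel mouth mm [ -1.69  -0.1  -12.89] angle 2.68 tiltx 0.01 tilty -0.00 F panel [-4.07 -2.1  -0.72] M tool [-0.43 -0.76  0.07] open 0.156
```

Request:
send_rows(moves=[[0.0,0.008,0.055,0,0,0,1],[0.018,0,0.057,0,0,0,1],[0,0,0,0,0,0,1]])

```text
time_s: 28.3
position: [0.544, 0.1791, 0.1005]
tcp_rot: [[0.974, -0.041, 0.222], [-0.035, -0.999, -0.032], [0.223, 0.024, -0.975]]
force: [-2.0, -2.0, -2.3]
opening: 0.16
```

```bash
python3 st.py
```

```text
t 28.30 foot rel mouth mm [ -1.63  -0.27 -15.75] angle 2.66 tiltx 0.06 tilty 0.01 F panel [-2.72 -2.17 -1.08] M tool [-0.28 -0.72  0.01] open 0.160
```

Request:
send_rows(moves=[[0.012,0,0.038,0,0,0,1],[0.012,0,0.038,0,0,0,1],[0,0,0,0,0,0,1]])

```text
time_s: 28.68
position: [0.5448, 0.179, 0.099]
tcp_rot: [[0.974, -0.041, 0.222], [-0.035, -0.999, -0.032], [0.223, 0.024, -0.975]]
force: [-3.0, -1.3, -0.3]
opening: 0.159
```

```bash
python3 st.py
```

```text
t 28.68 foot rel mouth mm [ -1.63  -0.35 -17.5 ] angle 2.67 tiltx 0.06 tilty 0.00 F panel [-2.68 -1.53  1.22] M tool [-0.27 -0.69  0.1 ] open 0.159
```

Request:
send_rows(moves=[[0.012,0,0.038,0,0,0,1],[0.006,0,0.019,0,0,0,1],[0,0,0,0,0,0,1]])

```text
time_s: 29.05
position: [0.5448, 0.179, 0.0989]
tcp_rot: [[0.974, -0.041, 0.222], [-0.034, -0.999, -0.033], [0.223, 0.024, -0.975]]
force: [-7.7, -2.2, 10.5]
opening: 0.161
```

```bash
python3 st.py
```

```text
t 29.05 foot rel mouth mm [ -1.67  -0.4  -17.57] angle 2.68 tiltx 0.05 tilty -0.01 F panel [-1.21 -2.81 12.86] M tool [-0.32 -1.01  0.01] open 0.161
```

It dropped 9.9 mm from the lug rest at the expected angle, with next to no normal force until the floor. I'll relieve the pressure, release and retreat.

Request:
send_rows(moves=[[-0.02,0,-0.057,0,0,0,1],[0,0,0,0,0,0,-1],[0,0,0,0,0,0,-1],[0,0,0,0,0,0,-1],[0,0,0,0,0,0,-1],[0,0,0,0,0,0,-1],[-0.05,0,-0.3,0,0,0,-1],[-0.1,0,-0.7,0,0,0,-1],[-0.1,0,-1,0,0,0,-1],[0,0,-1,0,0,0,-1],[0,0,-1,0,0,0,-1]])

```text
time_s: 30.42
position: [0.5157, 0.1825, 0.1969]
tcp_rot: [[0.974, -0.041, 0.222], [-0.034, -0.999, -0.032], [0.224, 0.024, -0.974]]
force: [-0.4, 0.0, 0.3]
opening: 0.992
```

```bash
python3 - <<'E'
from go import *
s=status.read_state();print(s['time_s'],s['position'],s['joint_positions'])
ims=[]
for n in('side','top'):
    c=vision.capture(n);np.savez('cap3_%s.npz'%n,**{k:np.array(c[k]) for k in c})
    q=proj(c,O).astype(int);print(n,models.landmark_of(n,'lock_fin')[:2])
    u=cv2.resize(c['img'][q[1]-50:q[1]+50,q[0]-65:q[0]+65],None,fx=3,fy=3,interpolation=cv2.INTER_CUBIC);ims.append(u)
save('seated.png',np.hstack(ims))
E
```

```text
30.425 [0.51568815 0.18253495 0.19688277] [ 10.08506084  22.50952146 103.56651668  -6.09440459  41.73356382
 106.384786  ]
side [{'point': [221.6, 228.5], 'confidence': 0.75}]
top [{'point': [201.1, 193.6], 'confidence': 0.69}]
```

View pics/seated.png

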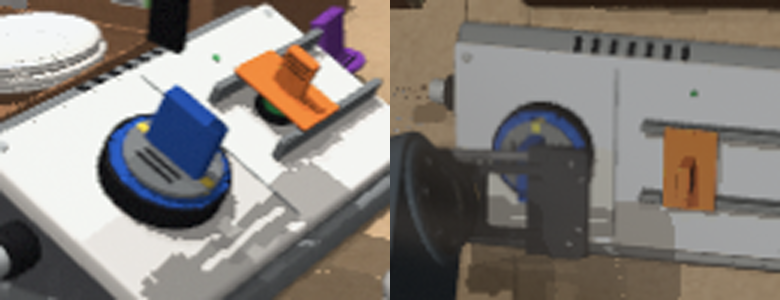

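```bash
python3 - <<'E'
from go import *
cs={}
for n in('side','top'):
    z=np.load('cap3_%s.npz'%n);c={k:z[k] for k in z};cs[n]=c
    X=cloud(c);L=(X-O)@Rp;hsv=cv2.cvtColor(c['img'],cv2.COLOR_RGB2HSV).astype(int)
    g=(c['depth']>0)&(hsv[...,0]>5)&(hsv[...,0]<18)&(hsv[...,1]>150)&(abs(L[...,0])<.09)&(abs(L[...,1]+.07)<.09)
    q=L[g];f_=q[q[:,2]>.032];t=q[q[:,2]>.048];pl=q[q[:,2]<.027]
    print(n,'fin',np.round(np.percentile(f_,[3,50,97],axis=0)*1e3,1).tolist(),len(f_),'top',np.round(t.mean(0)*1e3,1) if len(t) else 0,'plate',np.round(np.percentile(pl,[2,50,98],axis=0)*1e3,1).tolist())
for a,b in(((221.6,228.5),(201.1,193.6)),((225.4,226.5),(200.3,193.0))):
    P,e=tri(cs['side'],a,cs['top'],b);print('lock_fin panel mm',np.round((P-O)@Rp*1e3,1),e)
ims=[]
for n in('side','top'):
    im=ortho(cs[n],O+Rp@[0,-.085,0],Rp,.05,h=.0225,res=.00025);ims.append(im)
save('lk.png',np.hstack(ims))
E
```

```text
side fin [[-13.5, -90.7, 32.7], [-1.9, -84.7, 45.0], [9.6, -82.4, 54.2]] 114 top [ -1.5 -86.1  52. ] plate [[-34.9, -106.6, 15.7], [-4.8, -82.7, 21.0], [31.3, -66.5, 25.4]]
top fin [[-9.4, -94.9, 34.3], [5.9, -91.1, 52.3], [15.0, -86.9, 56.9]] 54 top [  2.6 -90.9  53.5] plate [[-31.5, -110.4, 18.1], [5.5, -92.6, 22.6], [34.8, -69.8, 26.2]]
lock_fin panel mm [ -0.7 -88.1  41.8] 0.010386280458416193
lock_fin panel mm [ -0.9 -89.3  48.5] 0.0010723608605546014
```

View pics/lk.png

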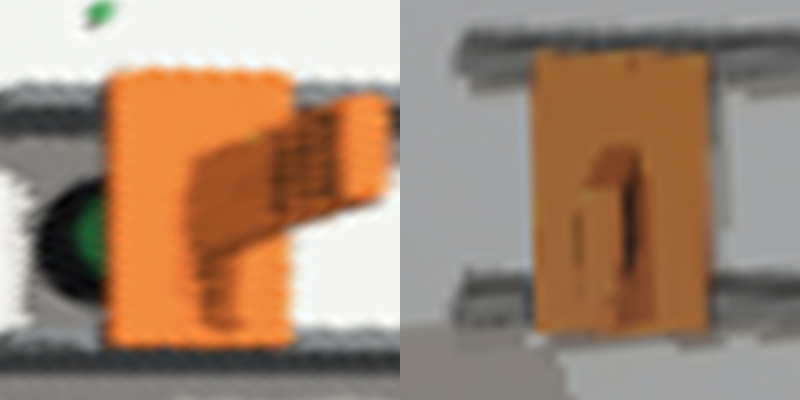

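The cell sits flat in the ring, with the flange even all round. The fin is at panel coordinates (0, -89) mm. Next I'll close the jaws, go to the left of the fin and push it right.

```bash
cat >> go.py <<'E'
RT=Rpan(0)@REL
def pan(x,y,z): return O+Rp@np.array([x,y,z])
def where():
    s=status.read_state();print('t %.2f panel mm'%s['time_s'],np.round((s['position']-O)@Rp*1e3,1),'Fpanel',np.round(Rp.T@s['force'],1),'j',np.round(s['joint_positions'],0))
E
python3 - <<'E'
from go import *
where();delta(pan(0,-.05,.10),RT);print(RT.T@Rp)
E
```

```text
t 30.62 panel mm [ 14.3  38.5 130.8] Fpanel [ 0.3  0.8 -0.1] j [ 10.  23. 104.  -6.  42. 106.]
t 30.62 pos [0.5163 0.1826 0.1959] F [0.38 0.79 0.1 ] open 0.999 j [ 10.1  22.6 103.6  -6.1  41.6 106.4]
turn units [0.082 0.001 0.246] | shift units in current axes [-0.34   3.508  1.395] | in target axes [-0.189  3.539  1.344]
[[ 9.56304756e-01  1.09321415e-17 -2.92371705e-01]
 [ 2.41424181e-18 -1.00000000e+00  2.18582818e-18]
 [-2.92371705e-01  4.56339444e-18 -9.56304756e-01]]
```

Request:
send_rows(moves=[[0,0,0,0.08,0,0.245,1],[-0.05,0.88,0,0,0,0,1],[-0.05,0.88,0.2,0,0,0,1],[-0.05,0.88,0.5,0,0,0,1],[-0.04,0.9,0.64,0,0,0,1],[0,0,0,0,0,0,1],[0,0,0,0,0,0,1],[0,0,0,0,0,0,1]])

```text
time_s: 31.62
position: [0.5124, 0.0945, 0.1616]
tcp_rot: [[0.972, -0.079, 0.223], [-0.077, -0.997, -0.018], [0.224, 0.001, -0.975]]
force: [0.0, 0.3, -0.0]
opening: 0.171
```

```bash
python3 - <<'E'
from go import *
where();delta(pan(0,-.05,.032),RT)
E
```

```text
t 31.62 panel mm [ -0.1 -49.6  99.4] Fpanel [-0.   0.3 -0. ] j [ -1.  24. 110.  -1.  33.  94.]
t 31.62 pos [0.5124 0.0945 0.1616] F [ 0.03  0.29 -0.03] open 0.171 j [ -1.4  23.8 109.9  -1.3  33.4  94.1]
turn units [0.003 0.007 0.003] | shift units in current axes [0.797 0.017 2.578] | in target axes [0.794 0.017 2.579]
```

Request:
send_rows(moves=[[0.2,0,0.64,0,0,0,1],[0.2,0,0.64,0,0,0,1],[0.2,0,0.65,0,0,0,1],[0.2,0,0.65,0,0,0,1],[0,0,0,0,0,0,1]])

```text
time_s: 32.25
position: [0.5459, 0.091, 0.1011]
tcp_rot: [[0.972, -0.08, 0.22], [-0.078, -0.997, -0.019], [0.221, 0.001, -0.975]]
force: [-0.4, -1.1, 1.2]
opening: 0.005
```

```bash
python3 - <<'E'
from go import *
where()
c=vision.capture('side')
q=proj(c,pan(0,-.05,.03)).astype(int);save('pr.png',c['img'][q[1]-55:q[1]+45,q[0]-70:q[0]+60],6)
E
```

```text
t 32.25 panel mm [ -1.2 -50.4  30.2] Fpanel [ 0.3 -1.1  1.2] j [ -2.  32. 108.  -2.  27.  94.]
```

View pics/pr.png

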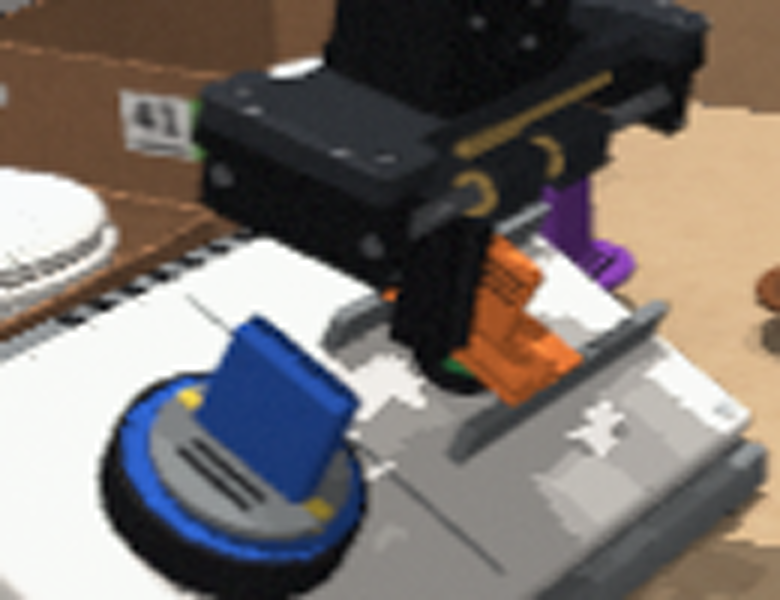

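Request:
send_rows(moves=[[0,0.4,0,0,0,0,1],[0,0.4,0,0,0,0,1],[0,0.4,0,0,0,0,1],[0,0.4,0,0,0,0,1],[0,0.4,0,0,0,0,1],[0,0.3,0,0,0,0,1],[0,0,0,0,0,0,1]])

```text
time_s: 33.17
position: [0.5413, 0.033, 0.1029]
tcp_rot: [[0.972, -0.08, 0.222], [-0.078, -0.997, -0.019], [0.223, 0.001, -0.975]]
force: [0.8, -0.0, 0.2]
opening: 0.008
```

```bash
python3 - <<'E'
from go import *
where()
c=vision.capture('side')
q=proj(c,pan(0,-.09,.03)).astype(int);save('pr2.png',c['img'][q[1]-45:q[1]+45,q[0]-60:q[0]+60],6)
E
```

```text
t 33.17 panel mm [  -0.2 -108.6   31.8] Fpanel [ 0.8  0.  -0.3] j [ -9.  31. 110.   2.  26.  84.]
```

View pics/pr2.png

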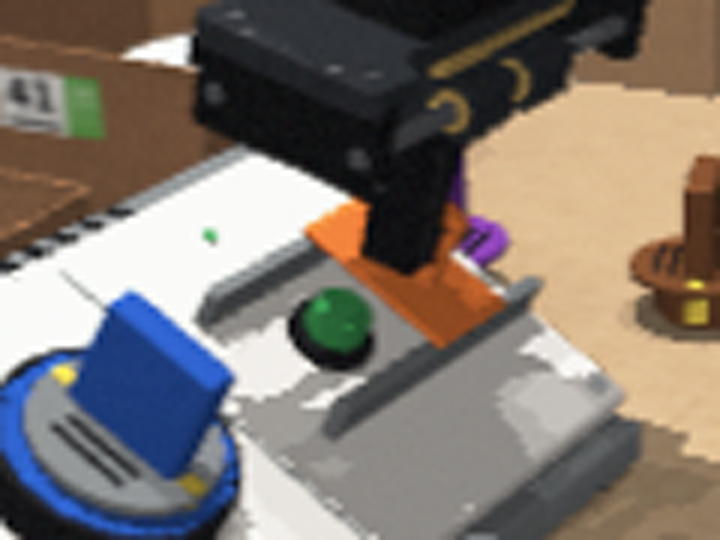

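Request:
send_rows(moves=[[0,0.2,0,0,0,0,1],[0,0.1,0,0,0,0,1],[0,0.05,0,0,0,0,1],[0,0,0,0,0,0,1]])

```text
time_s: 33.72
position: [0.5405, 0.0251, 0.1028]
tcp_rot: [[0.972, -0.079, 0.222], [-0.077, -0.997, -0.019], [0.223, 0.001, -0.975]]
force: [0.5, 0.9, -0.8]
opening: 0.006
```

Request:
send_rows(moves=[[0,0.06,0,0,0,0,1],[0,0.04,0,0,0,0,1],[0,0,0,0,0,0,1]])

```text
time_s: 34.1
position: [0.5403, 0.0226, 0.1029]
tcp_rot: [[0.972, -0.079, 0.222], [-0.077, -0.997, -0.019], [0.223, 0.001, -0.975]]
force: [0.3, 1.1, 0.7]
opening: 0.006
```

```bash
python3 -c "
from go import *
where()"
```

```text
t 34.10 panel mm [  -0.4 -119.    31.8] Fpanel [0.5 1.1 0.5] j [-10.  31. 110.   3.  26.  82.]
```

Request:
send_rows(moves=[[0,0.08,0,0,0,0,1],[0,0.06,0,0,0,0,1],[0,0,0,0,0,0,1]])

```text
time_s: 34.48
position: [0.5401, 0.0199, 0.1028]
tcp_rot: [[0.972, -0.08, 0.222], [-0.078, -0.997, -0.017], [0.223, -0.0, -0.975]]
force: [1.3, 5.9, -2.5]
opening: 0.007
```

Request:
send_rows(moves=[[0,0.06,0,0,0,0,1],[0,0.06,0,0,0,0,1],[0,0,0,0,0,0,1]])

```text
time_s: 34.85
position: [0.54, 0.0192, 0.1028]
tcp_rot: [[0.972, -0.08, 0.222], [-0.079, -0.997, -0.015], [0.223, -0.003, -0.975]]
force: [4.3, 17.5, -2.2]
opening: 0.006
```

```bash
python3 - <<'E'
from go import *
where()
c=vision.capture('side')
q=proj(c,pan(0,-.09,.03)).astype(int);save('pr3.png',c['img'][q[1]-45:q[1]+45,q[0]-60:q[0]+60],6)
im=ortho(c,O+Rp@[0,-.085,0],Rp,.06,h=.0212,res=.00025);save('lk2.png',im)
E
```

```text
t 34.85 panel mm [  -0.5 -122.5   31.9] Fpanel [ 1.4 17.8 -3.3] j [-11.  31. 110.   4.  26.  81.]
```

View pics/lk2.png

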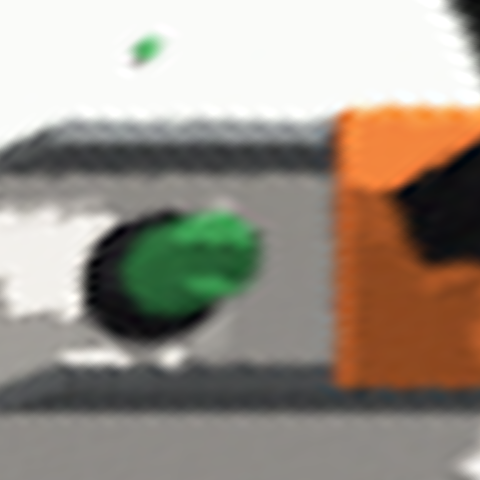

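The tab is at its stop: about 17.8 N on the push, and the plate's edge has moved 47.7 mm. I'll back off and measure the button.

Request:
send_rows(moves=[[0,-0.4,0,0,0,0,1],[0,-0.4,-0.3,0,0,0,1],[-0.2,-0.3,-0.8,0,0,0,1],[-0.3,0,-0.9,0,0,0,1],[-0.3,0,-0.9,0,0,0,1],[0,0,0,0,0,0,1]])

```text
time_s: 35.65
position: [0.5068, 0.0464, 0.1708]
tcp_rot: [[0.971, -0.079, 0.225], [-0.077, -0.997, -0.019], [0.226, 0.001, -0.974]]
force: [0.9, 0.8, -0.5]
opening: 0.004
```

```bash
python3 - <<'E'
from go import *
where()
cs={};ps={}
for n in('side','top'):
    c=vision.capture(n);cs[n]=c
    r=models.landmark_of(n,'button_top');print(n,[(np.round(q['point'],1),round(q['confidence'],2)) for q in r[:2]])
    X=cloud(c);L=(X-O)@Rp;hsv=cv2.cvtColor(c['img'],cv2.COLOR_RGB2HSV).astype(int)
    g=(c['depth']>0)&(hsv[...,0]>45)&(hsv[...,0]<80)&(hsv[...,1]>100)&(abs(L[...,0])<.025)&(abs(L[...,1]+.085)<.03)
    if g.sum():
        q=L[g];print('green',g.sum(),np.round(np.percentile(q,[3,50,97],axis=0)*1e3,1).tolist());t=q[q[:,2]>np.percentile(q[:,2],60)];print(t.mean(0)*1e3)
    if r:
        o,d=ray(c,r[0]['point']);h=.017 if n=='top' else .0157
        a=(o-O)@Rp;b=d@Rp;k=(h-a[2])/b[2];print('at plane',(a+k*b)*1e3)
im=[ortho(cs[n],O+Rp@[0,-.085,0],Rp,.05,h=h,res=.00025) for n,h in(('side',.0157),('top',.017))]
save('bt.png',np.hstack(im))
E
```

```text
t 35.65 panel mm [  2.9 -98.  108.4] Fpanel [ 0.5  0.9 -0.8] j [ -8.  22. 111.   1.  34.  86.]
side [(array([217.8, 238.9]), 0.5)]
green 96 [[-11.8, -93.4, 4.1], [-1.9, -81.6, 13.6], [10.8, -75.0, 16.9]]
[ -0.42185044 -85.7875838   22.54575834]
at plane [ -1.66555951 -80.96324261  15.7       ]
top [(array([203.7, 186.5]), 0.45)]
green 36 [[3.1, -98.0, 10.4], [8.5, -89.9, 16.6], [13.5, -80.1, 22.0]]
[  8.2938993  -90.02483931  18.81390898]
at plane [  4.28048607 -92.52783068  17.        ]
```

View pics/bt.png

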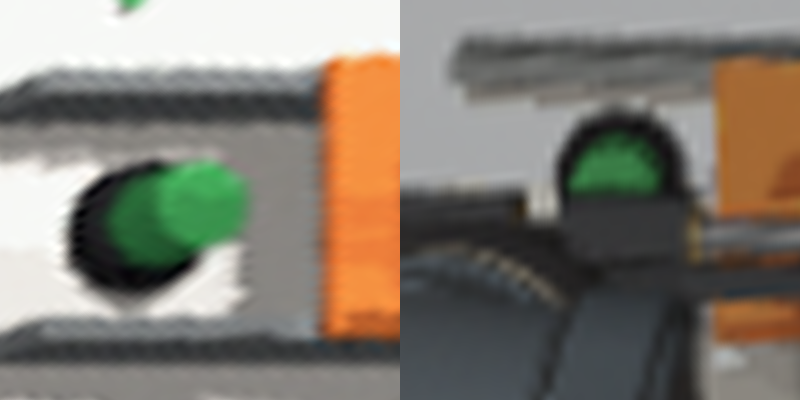

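```bash
python3 - <<'E'
from go import *
delta(pan(-.008,-.085,.035),RT)
E
```

```text
t 35.85 pos [0.5067 0.0463 0.1686] F [ 0.46 -0.17 -0.33] open 0.006 j [ -7.8  22.2 111.3   1.2  33.7  85.9]
turn units [ 0.006  0.015 -0.001] | shift units in current axes [ 0.469 -0.528  2.845] | in target axes [ 0.462 -0.525  2.847]
```

Request:
send_rows(moves=[[0.1,-0.26,0.6,0,0.01,0,1],[0.12,-0.26,0.75,0,0,0,1],[0.12,0,0.75,0,0,0,1],[0.12,0,0.74,0,0,0,1],[0,0,0,0,0,0,1]])

```text
time_s: 36.48
position: [0.534, 0.0575, 0.0999]
tcp_rot: [[0.972, -0.079, 0.22], [-0.077, -0.997, -0.018], [0.22, 0.001, -0.975]]
force: [-0.5, -0.4, 1.4]
opening: 0.007
```

```bash
python3 - <<'E'
from go import *
where()
c=vision.capture('side')
q=proj(c,pan(0,-.09,.03)).astype(int);save('pr4.png',c['img'][q[1]-45:q[1]+45,q[0]-60:q[0]+60],6)
E
```

```text
t 36.48 panel mm [ -9.8 -84.8  33.8] Fpanel [ 0.3 -0.5  1.4] j [ -6.  31. 111.   1.  25.  88.]
```

View pics/pr4.png

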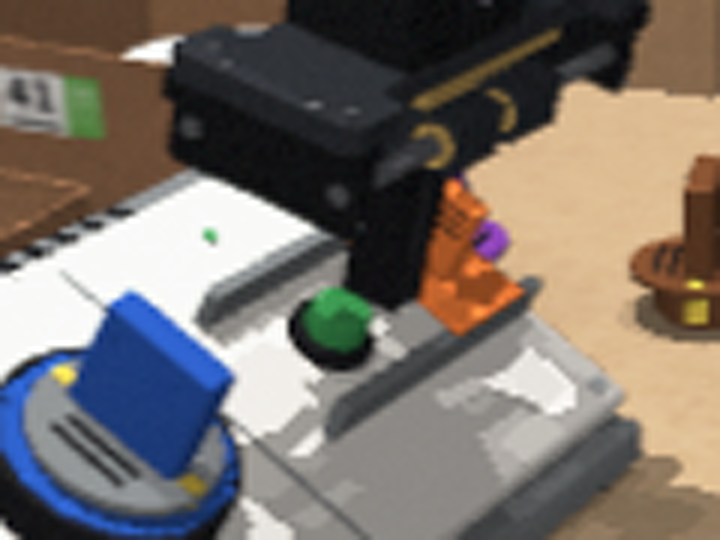

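Request:
send_rows(moves=[[0.13,0,0.17,0,0,0,1],[0.058,0,0.19,0,0,0,1],[0,0,0,0,0,0,1]])

```text
time_s: 36.9
position: [0.5414, 0.0567, 0.0948]
tcp_rot: [[0.971, -0.08, 0.224], [-0.077, -0.997, -0.019], [0.225, 0.001, -0.974]]
force: [-0.0, 0.2, -0.1]
opening: 0.008
```

Request:
send_rows(moves=[[0.023,0,0.076,0,0,0,1],[0.023,0,0.076,0,0,0,1],[0,0,0,0,0,0,1]])

```text
time_s: 37.28
position: [0.5432, 0.0565, 0.0913]
tcp_rot: [[0.971, -0.08, 0.224], [-0.077, -0.997, -0.019], [0.225, 0.001, -0.974]]
force: [0.7, 0.3, -0.4]
opening: 0.007
```

```bash
python3 - <<'E'
from go import *
where()
c=vision.capture('side')
q=proj(c,pan(0,-.09,.03)).astype(int);save('pr5.png',c['img'][q[1]-45:q[1]+45,q[0]-60:q[0]+60],6)
E
```

```text
t 37.27 panel mm [ -6.1 -85.   21.7] Fpanel [ 0.4  0.3 -0.6] j [ -6.  33. 110.   1.  25.  88.]
```

View pics/pr5.png

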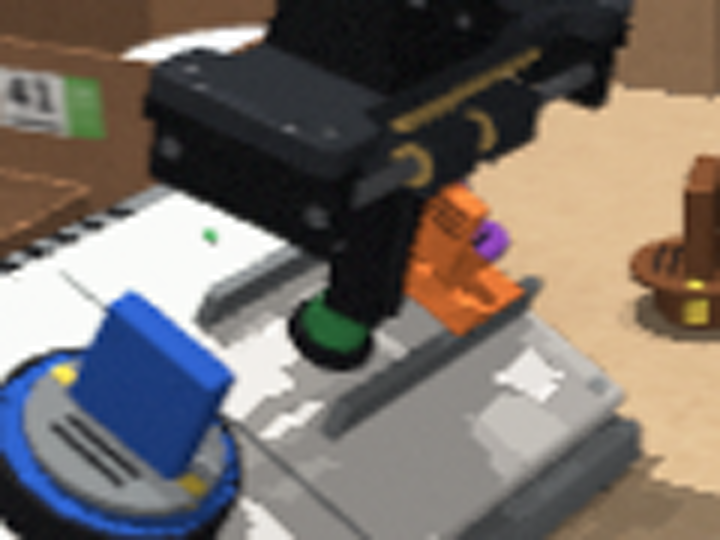

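Request:
send_rows(moves=[[0.023,0,0.076,0,0,0,1],[0.023,0,0.076,0,0,0,1],[0,0,0,0,0,0,1]])

```text
time_s: 37.7
position: [0.5452, 0.0564, 0.0878]
tcp_rot: [[0.971, -0.08, 0.224], [-0.077, -0.997, -0.019], [0.225, 0.001, -0.974]]
force: [-1.2, 0.2, 1.4]
opening: 0.004
```

Request:
send_rows(moves=[[0.023,0,0.076,0,0,0,1],[0,0,0,0,0,0,1]])

```text
time_s: 37.95
position: [0.5462, 0.0563, 0.0862]
tcp_rot: [[0.971, -0.079, 0.224], [-0.077, -0.997, -0.019], [0.225, 0.001, -0.974]]
force: [-0.0, 1.0, 2.4]
opening: 0.009
```

```bash
python3 -c "
from go import *
where()"
```

```text
t 37.95 panel mm [ -6.  -85.   15.8] Fpanel [1.1 1.  2.1] j [ -6.  33. 110.   1.  24.  88.]
```

Request:
send_rows(moves=[[0.023,0,0.076,0,0,0,1],[0.012,0,0.038,0,0,0,1],[0,0,0,0,0,0,1]])

```text
time_s: 38.33
position: [0.5476, 0.0562, 0.0836]
tcp_rot: [[0.971, -0.079, 0.224], [-0.077, -0.997, -0.019], [0.225, 0.001, -0.974]]
force: [-1.5, 0.8, 4.3]
opening: 0.005
```

Request:
send_rows(moves=[[0.012,0,0.038,0,0,0,1],[0.012,0,0.038,0,0,0,1],[0,0,0,0,0,0,1]])

```text
time_s: 38.7
position: [0.548, 0.0562, 0.0829]
tcp_rot: [[0.971, -0.079, 0.224], [-0.077, -0.997, -0.019], [0.225, 0.001, -0.974]]
force: [-6.7, 0.3, 14.6]
opening: 0.006
```

```bash
python3 -c "
from go import *
where()"
```

```text
t 38.70 panel mm [ -6.1 -85.   12.1] Fpanel [ 1.5 -0.3 16. ] j [ -6.  34. 109.   1.  24.  88.]
```

```bash
python3 - <<'E'
from go import *
c=vision.capture('side')
q=proj(c,pan(0,-.09,.03)).astype(int);save('pr6.png',c['img'][q[1]-45:q[1]+45,q[0]-60:q[0]+60],6)
E
```

```text
(no output)
```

View pics/pr6.png

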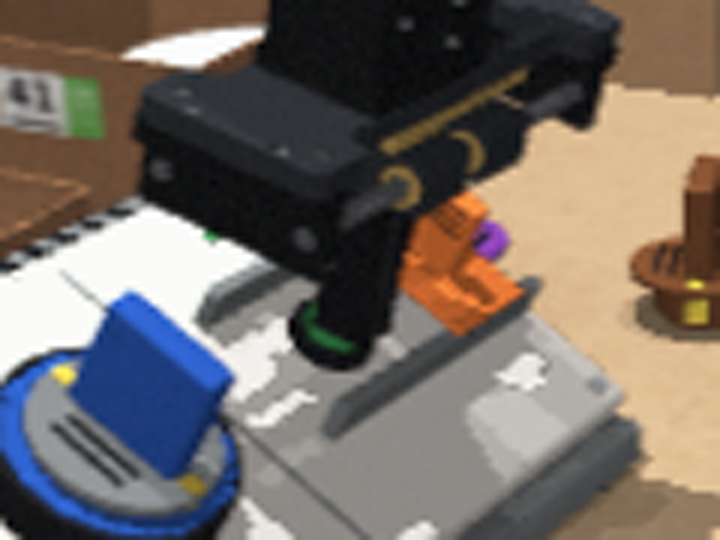

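Request:
send_rows(moves=[[-0.06,0,-0.19,0,0,0,1],[-0.12,0,-0.38,0,0,0,1],[-0.2,0,-0.7,0,0,0,1],[-0.3,0,-0.95,0,0,0,1],[-0.3,0,-0.95,0,0,0,1],[-0.3,0,-0.95,0,0,0,1],[-0.5,0,-0.95,0,0,0,1],[-0.8,0.9,-0.5,0,0,0,1],[-0.8,0.9,0,0,0,0,1],[0,0.9,0,0,0,0,1],[0,0.9,0,0,0,0,1],[0,0.9,0,0,0,0,1]])

```text
time_s: 40.25
position: [0.4261, -0.0476, 0.1987]
tcp_rot: [[0.971, -0.079, 0.224], [-0.077, -0.997, -0.019], [0.225, 0.001, -0.974]]
force: [-0.0, -0.7, -1.0]
opening: 0.005
```

Request:
send_rows(moves=[[0,0.9,0,0,0,0,1],[0,0.9,0,0,0,0,1],[0,0.9,0,0,0,0,1],[0,0.9,0,0,0,0,1],[0,0.9,0,0,0,0,1],[0,0,0,0,0,0,1]])

```text
time_s: 41.0
position: [0.4177, -0.1605, 0.1989]
tcp_rot: [[0.971, -0.082, 0.225], [-0.08, -0.997, -0.02], [0.225, 0.001, -0.974]]
force: [-0.4, -0.0, -0.2]
opening: 0.002
```

```bash
python3 - <<'E'
from go import *
where()
cs={n:vision.capture(n) for n in('side','top')}
for n in cs: save('fin_%s.png'%n,cs[n]['img'],1.4)
im=[]
for n in cs:
    q=proj(cs[n],O).astype(int);im.append(cv2.resize(cs[n]['img'][q[1]-50:q[1]+50,q[0]-65:q[0]+65],None,fx=3,fy=3,interpolation=cv2.INTER_CUBIC))
save('fin_c.png',np.hstack(im))
c=cs['side'];X=cloud(c);L=(X-O)@Rp;hsv=cv2.cvtColor(c['img'],cv2.COLOR_RGB2HSV).astype(int)
g=(hsv[...,0]>45)&(hsv[...,0]<80)&(hsv[...,1]>100)&(abs(L[...,0])<.025)&(abs(L[...,1]+.085)<.03)
print('green h',np.percentile(L[g][:,2],[50,90,97]))
# bar top height
for n in cs:
    c=cs[n];X=cloud(c);L=(X-O)@Rp;hsv=cv2.cvtColor(c['img'],cv2.COLOR_RGB2HSV).astype(int)
    b=(hsv[...,0]>100)&(hsv[...,0]<125)&(hsv[...,1]>130)&(abs(L[...,0])<.04)&(abs(L[...,1]-.038)<.04)&(L[...,2]>.04)
    print(n,'bar top h',np.percentile(L[b][:,2],[90,97]))
E
```

```text
t 41.00 panel mm [ -45.7 -311.3  168.8] Fpanel [-0.4 -0.  -0. ] j [-41.  15. 117.  12.  38.  45.]
green h [0.01367812 0.01610203 0.01674011]
side bar top h [0.06632154 0.06717707]Traceback (most recent call last):
  File "<stdin>", line 16, in <module>
    return _quantile_unchecked(
        a, q, axis, out, overwrite_input, method, keepdims, weights)
    return _ureduce(a,
                    func=_quantile_ureduce_func,
    ...<5 lines>...
                    overwrite_input=overwrite_input,
                    method=method)
    r = func(a, **kwargs)
    result = _quantile(arr,
                       quantiles=q,
    ...<2 lines>...
                       out=out,
                       weights=wgt)
    slices_having_nans = np.isnan(arr[-1, ...])
                                  ~~~^^^^^^^^^
IndexError: index -1 is out of bounds for axis 0 with size 0
```

View pics/fin_c.png

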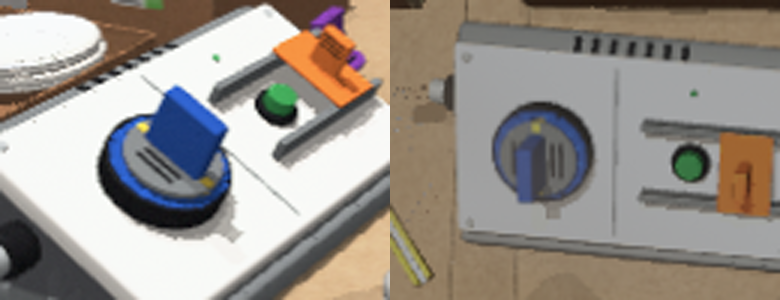

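View pics/fin_top.png

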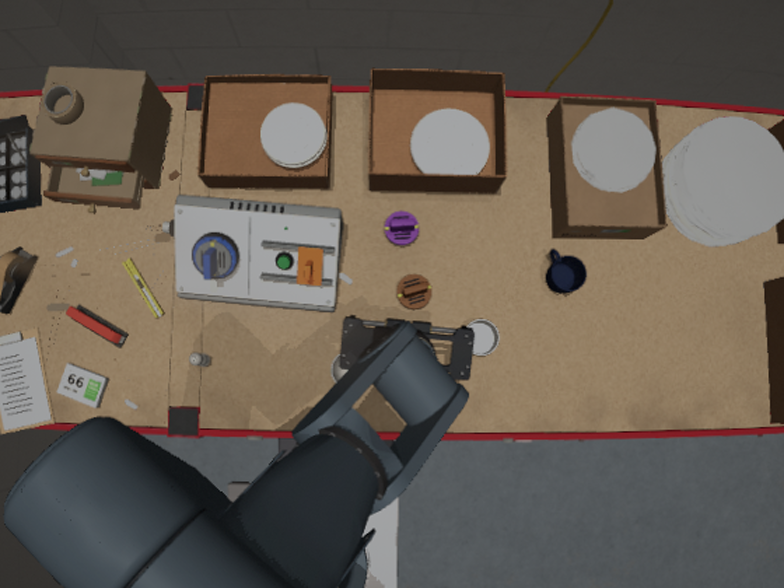

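The cell is seated and flush, with the bar top 67 mm above the panel. The tab is aside, the button is back up at about 17 mm, and the arm is clear.

```bash
python3 -c "
from rig import bot
print(bot.hand_in())"
```

```text
the job is handed in; nothing more can be done
None
```

The job is done and handed in at about 41 s of the 72 s allowed: the filter cell is home in the ring, the lock tab is fully aside, and the button was pressed and came back up.

- **Filter cell:** I picked out the blue and grey cell from the brown and purple look-alikes. My first grip would have run the wrist near its limits at the panel, so I stood the cell back where it was and regripped it tilted 17°. Resting on its lugs, it took about 6 N of pressure while I turned it roughly 13° until the lugs found the slots. It then dropped 9.9 mm to the seat floor with no forcing. I pressed it home with about 13 N.
- **Lock tab:** I pushed it to its stop at about 18 N. The plate's edge had moved 47.7 mm, against the stated 48 mm.
- **Button:** It travelled about 6 mm to a hard stop at 16 N, then I released it.

**Last checks:** The final pictures show the cell flush in the ring with its bar top about 67 mm above the panel (68 expected). The button top is about 17 mm up, and the tab is clear of it. The mug and shaker look unmoved. The gripper partly hides the cup and ramekin in the last top view. It passed above them without any contact force.

**Disagreements:** The two cameras differed by 1–3 mm on ring and button positions, up to 5 mm on the tab plate. I settled the seating by feel of the forces instead. A final check of the bar height from the top camera found no usable points, so that height comes from the side camera alone.

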